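Unlock the class lock box, pack the finishing kit, lock up

TASK

Unlock the lock box by giving its red key a quarter turn clockwise, swing the green lid fully open, and pack every sanding block, wax pot and honing block from the table upright and flat on the box floor, none on top of another. Then lower the lid shut without letting it slam, and lock it by turning the key back. Leave the mug, the oil bottle and the yellow-handled tool where they are.

Things in the scene. Friction and masses are not known exactly. Their poses are not given: they have to be found in the camera images.
- chest: Plywood lock box fixed to the table; place and yaw vary. Outside 212 (own x) x 226 mm (own y), rim 86 mm high. Origin: at table level under the centre of the inside; own x, y along its sides, z up. Lid hinged along the outer +y rim, opening upward towards +y; lock on the -y side, where a steel keeper 50 mm long (centre at own x = 60 mm) juts 13 mm out of the wall, 70 to 78 mm up.
- chest_in (a point): Centre of the box's inner floor, 8 mm above the chest origin. Inside 196 x 196 mm, 78 mm deep, walls 8 mm (+y wall, with its hinge rail, 22 mm). Three blocks side by side, all lengthwise the same way, and three of the 60 mm items in a row at their ends fill it, with about 4 mm to spare at each gap.
- lid (a joint): Lid angle, rad: 0 shut (level), grows as it opens, stop at 2.05 (leaning back, rests by its own weight). Green panel 212 (along hinge) x 262 x 10 mm, overhanging the -y wall by 36 mm, 0.7 kg. Hinge almost frictionless: released short of upright (about 1.5 rad) it falls shut and slams, beyond it falls open, harmlessly. Locked, it lifts barely 1 degree.
- lid_hinge (a point): Point on the lid's hinge axis, at the middle of the box's outer +y rim (chest own x = 0, y = +120 mm, z = 86.5 mm). The axis runs along the chest's own x.
- lid_bar (a point): Middle of the lid's round steel pull bar: 12 mm thick, 84 mm long, parallel to the hinge, centre 45 mm above the lid's top face, a post at either end. Lid shut: chest own x = -50, y = -132, z = 141.5 mm, i.e. 252 mm from the hinge axis across the lid and 55 mm above it; 10 mm in from the lid's free edge. Moves on an arc of 258 mm radius.
- key (a joint): Key angle, rad: 0 locked (crossbar along the chest's own y), grows clockwise from above, stop at 1.571 (crossbar along the chest's own x, unlocked). The cam clears the keeper beyond about 1.25. Friction 0.06 N m, stays where left; the key stays in the lock. If turned back while the lid is open, the cam lands on the keeper and the lid will not shut.
- key_grip (a point): Centre of the red key's crossbar, on the key's turning axis: bar 60 mm long, 12 mm thick, 18 mm high; its centre stands 39 mm above the lid's top face. With the lid shut it lies at chest own x = +60, y = -132, z = 135.5 mm.
- block1: Sanding block, light wood with darker fin, cork sole. 120 mm long (own x), 60 mm wide (own y), 32 mm thick body with flat vertical sides; on top stands a lengthwise grip fin, 80 mm long, 16 mm thick (across own y) and 34 mm high, so 66 mm tall overall. Origin: centre of the underside, z up. 0.2 kg or so. May be absent.
- block2: Sanding block, yellow body with light wood fin, cork sole. 120 mm long (own x), 60 mm wide (own y), 32 mm thick body with flat vertical sides; on top stands a lengthwise grip fin, 80 mm long, 16 mm thick (across own y) and 34 mm high, so 66 mm tall overall. Origin: centre of the underside, z up. 0.2 kg or so. May be absent.
- block3: Sanding block, brown wood body with light wood fin, cork sole. 120 mm long (own x), 60 mm wide (own y), 32 mm thick body with flat vertical sides; on top stands a lengthwise grip fin, 80 mm long, 16 mm thick (across own y) and 34 mm high, so 66 mm tall overall. Origin: centre of the underside, z up. 0.2 kg or so. May be absent.
- pot1: Closed round wax pot, aluminium with a dark wood rim: body 60 mm across and 32 mm high, upright dark wood knob on top 18 mm across and 34 mm high (66 mm overall). Origin: centre of the underside, z up. About 0.18 kg. May be absent.
- pot2: Closed round wax pot, amber with a dark wood rim; same sizes as pot1. May be absent.
- hone: Square honing block, dark steel, 60 x 60 x 32 mm, with an orange grip fin on top 48 mm long (own x), 16 mm thick (own y), 34 mm high (66 mm overall). Origin: centre of the underside, z up. About 0.22 kg. May be absent.
- mat: Dark cutting mat fixed to the table, 360 x 360 x 3 mm, on which the things to pack start. Origin: centre of the underside.
- mug: Bystander: blue mug, 80 mm across, 90 mm high. Origin: centre of the underside.
- oil: Bystander: amber oil bottle, 60 mm across, 150 mm high. Origin: centre of the underside.
- knife: Bystander: yellow-handled tool with a steel blade, 170 mm long, lying on the table.
There are look-alikes about, which are no part of the job. Several things have the shape of the hone; the one meant has the colours described above.

How it is judged:
On the way, in this order (a step that is already met when the one before it is completed fails the run):
1. the key is turned a quarter turn with the lid still shut (value of joint key above 1.35 rad and value of joint lid below 0.05 rad), for 0.2 s.
2. the lid is swung fully open (value of joint lid above 1.85 rad), for 0.2 s.
3. with the lid open, every item present stands flat on the box floor (value of joint lid above 1.7 rad and horizontal distance between each of block1, block2, block3, pot1, pot2, hone and chest_in below 0.11 m and z of each of block1, block2, block3, pot1, pot2, hone in the frame of chest below 0.016 m and angle between each of block1, block2, block3, pot1, pot2, hone's own z axis and vertical below 0.15 rad), for 0.3 s.
4. the lid is shut over them (value of joint lid below 0.04 rad), for 0.2 s.
5. the key is turned back to locked (value of joint key below 0.25 rad and value of joint lid below 0.04 rad), for 0.2 s.
At the end, for the whole second after the job is handed in: key within 0.25 rad of locked, lid shut (below 0.04 rad), every present item at rest on the box floor: origin within 110 mm of the box centre seen from above, less than 16 mm above the box's underside and tilted less than 0.15 rad (all of step 5 and horizontal distance between each of block1, block2, block3, pot1, pot2, hone and chest_in below 0.11 m and z of each of block1, block2, block3, pot1, pot2, hone in the frame of chest below 0.016 m and angle between each of block1, block2, block3, pot1, pot2, hone's own z axis and vertical below 0.15 rad and linear speed of each of block1, block2, block3, pot1, pot2, hone below 0.03 m/s); the robot touches nothing.
It fails at once if the mug is moved more than 30 mm (distance of mug from where it was at the start of the episode above 0.03 m).
It fails at once if the oil bottle is moved more than 30 mm (distance of oil from where it was at the start of the episode above 0.03 m).
It fails at once if the yellow-handled tool is moved more than 30 mm (distance of knife from where it was at the start of the episode above 0.03 m).
It fails at once if the lid slams (still closing faster than 3 rad/s just before it is shut) (value of joint lid below 0.3 rad and velocity of joint lid below -3 rad/s).
Of block1, block2, block3, pot1, pot2, hone only 3 to 5 are there at a start; the rules pass over those that are not, and their reading is None.
At some moment in a run one of block1, block2, block3, pot1, pot2, hone may be knocked a few centimetres aside while the robot is not near it.
It also fails if it takes over 210 s, if anything falls off the work surface, if the arm or the gripper's body presses on something with over 40 N, if the wrist force passes 120 N, or if a joint passes its speed limit or range.

ROBOT

A 7-joint arm with a two-finger parallel gripper is mounted at the origin on the work surface. World frame = base frame: x ahead of the robot, y to its left, z up, the work surface at z = 0. Lengths are in m, angles in rad, forces in N, time in s.
With the tool pointing down it reaches from about 0.4 to 0.85 m from the base axis. Payload 10.4 kg.
Tool frame: the origin (TCP) lies at the very end of the fingers, on their centre line; the grasp point (between the pads) lies 19 mm behind it; z points along the fingers, y is the direction in which the jaws open and shut (so a half turn about z gives the same grasp; the last joint's range is limited). The gripper opens to 87 mm and grips with 3 to 60 N. Pads are 19 mm wide; open, the fingers measure 117 mm over their backs; the gripper's body (75 mm by 190 mm) begins 51 mm behind the grasp point.
Start: joints at [1.274, 0.332, -0.065, 1.46, 0.022, 1.35, -0.088], TCP at [0.169, -0.602, 0.223] pointing down, gripper open.
Joint ranges: [-2.6, 2.6], [-0.5, 2.12], [-1.47, 1.34], [0.16, 2.42], [-1.27, 4.41], [0.06, 2.06], [-2.6, 2.6]. Speed limits (rad/s): [2.22, 2.22, 2.79, 2.79, 3.14, 3.14, 3.14].

INTERFACE

Orientations are given as a unit quaternion [x, y, z, w].
In Python, from bench import read_state, imaging, r gives the robot as it stands. The module is installed in compiled form; this text tells all that it offers.
- The arm moves only by the tool move_arm, never from a script. Its argument "series" is a list of rows, each a list of 4 numbers: the shift along the tool's x, y, z in m, then the turn about the tool's z in rad. In form: [[x, y, z, roll], ...]. A call has 1 to 20 rows; each row is the pose to reach, as a shift and turn from the pose commanded when the call began, along the tool's axes at that moment; what a row does not reach only later rows make up. A row lasts 1/10 s, in which the tool goes at most 50 mm and 8.59 degrees, less where a joint would pass 70% of its speed; a pose out of reach is approached as far as the arm can. A call with a gripper value outside its range is refused whole. "claw" is the gripper's target within -1 to 1 (fully open at 1, half-way at 0, shut at -1), set as the call begins (left out, the last holds). The fingers move at their own pace and stop on an object; "newtons" is the grip in N (left out, the last holds). Time passes only in rows, so rows that repeat a pose let the fingers close. It gives the time, the measured TCP pose, the force and the opening at its end, in the units of the state.
- read_state(): the state, without advancing time (a new reading comes with each control period).
- imaging.camera(name): name is "scene" or "top" or "wrist"; returns (picture, depth): 420x560x3 uint8, red, green, blue; 420x560 float32, m along the optical axis (not along the pixel's ray), 0 where there is no reading.
- imaging.get_calibration(name): a dict with "camera_matrix" (3x3 intrinsics, pixels), "k1" (the pictures are not rectified: a ray, as slopes to the right and down, at radius r is drawn at 1 + k1 r^2 times it, then the intrinsics apply), "R" (3x3) and "t" (3): a world point X has camera coordinates R X + t. Camera axes: x right, y down, z forward; pixel columns grow to the right and rows downward; lengths in m; the calibration is good to about 2 mm. A picture is of the moment at which its call begins: read the wrist's pose just before it. get_calibration takes no time and is no camera call; for the wrist camera it gives the pose at the moment of the call.
- r.close_job(): hands the job in, once; it reports no verdict.
The state is a dict: "time": time; "joint_positions": joint angles; "joint_vel": joint speeds; "joint_torque": joint torques, N m; "ee_pos": TCP position; "eef_rot": TCP orientation; "ft_force": force on the tool from outside, world axes, zero at the start; "torque": the same for the moment, N m; "width": finger opening in m.
Only numpy, scipy, OpenCV 4.12 (cv2) and the standard library are available. Lean on these libraries where they do the work, as an engineer would, in place of code of your own. Each camera call takes 0.05 s, during which the arm holds its last target.

## Working session

There is one attempt and no reset: what is moved stays moved. The work goes in short steps, Python scripts to look and compute and a tool call to move; the robot and the scene stay as the last step left them, time stands still between calls to the robot, and variables do not carry over. Pictures are saved under pics/ and viewed, and the job is handed in when it is done.

Besides the shell and the picture viewer there is one more tool, called after "Emit:" in YAML: its name, and indented under it one key for each argument. move_arm: Moves the arm, as the interface text tells. Its arguments: {"type":"object","properties":{"series":{"type":"array","items":{"type":"array","items":{"type":"number"}}},"claw":{"type":"number"},"newtons":{"type":"number"}},"required":["series"]}

```bash
mkdir -p pics
cat > h.py <<'E'
import numpy as np, cv2
from bench import read_state, imaging, r
from scipy.spatial.transform import Rotation as Rot
def shot(name,fn):
    cal=imaging.get_calibration(name)
    p,d=imaging.camera(name)
    cv2.imwrite('pics/'+fn+'.png',cv2.cvtColor(p,cv2.COLOR_RGB2BGR))
    np.savez('pics/'+fn+'.npz',p=p,d=d,K=cal['camera_matrix'],k1=cal['k1'],R=cal['R'],t=cal['t'])
    return fn
def load(fn):
    z=np.load('pics/'+fn+'.npz'); return {k:z[k] for k in z}
def world(z):
    d=z['d'];h,w=d.shape;v,u=np.mgrid[0:h,0:w].astype(np.float64)
    return w_uv(z,u,v,d)
def w_uv(z,u,v,d):
    K=z['K'];k1=float(z['k1'])
    X=(np.asarray(u,float)-K[0,2])/K[0,0];Y=(np.asarray(v,float)-K[1,2])/K[1,1]
    x,y=X.copy(),Y.copy()
    for _ in range(20):
        f=1+k1*(x*x+y*y); x,y=X/f,Y/f
    P=np.stack([x*d,y*d,d],-1)
    return (P-z['t'])@z['R']
def proj(z,X):
    c=np.asarray(X)@z['R'].T+z['t']; x=c[...,0]/c[...,2];y=c[...,1]/c[...,2]
    f=1+float(z['k1'])*(x*x+y*y);K=z['K']
    return np.stack([K[0,0]*x*f+K[0,2],K[1,1]*y*f+K[1,2]],-1)
def st():
    s=read_state()
    print('t',round(s['time'],2),'p',np.round(s['ee_pos'],4),'q',np.round(s['eef_rot'],4),'j',np.round(s['joint_positions'],3),'F',np.round(s['ft_force'],1),'w',round(s['width'],4))
    return s
E
python3 - <<'E'
from h import *
st()
for n in ['scene','top','wrist']: shot(n,n+'0')
st()
E
```

```text
t 0.0 p [ 0.1689 -0.6013  0.2217] q [ 9.906e-01  1.365e-01 -2.000e-04 -7.000e-04] j [ 1.274  0.333 -0.065  1.461  0.022  1.35  -0.089] F [ 0.5  0.7 -0. ] w 0.0867
t 0.15 p [ 0.1689 -0.6014  0.2219] q [ 9.906e-01  1.365e-01 -1.000e-04 -5.000e-04] j [ 1.274  0.333 -0.065  1.461  0.022  1.35  -0.088] F [ 0.3  0.6 -0.1] w 0.0868
```

View pics/scene0.png

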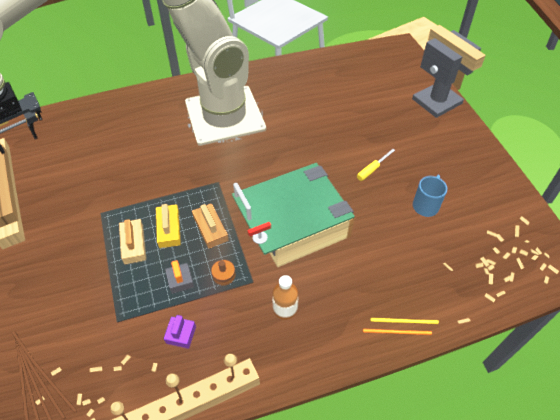

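View pics/top0.png

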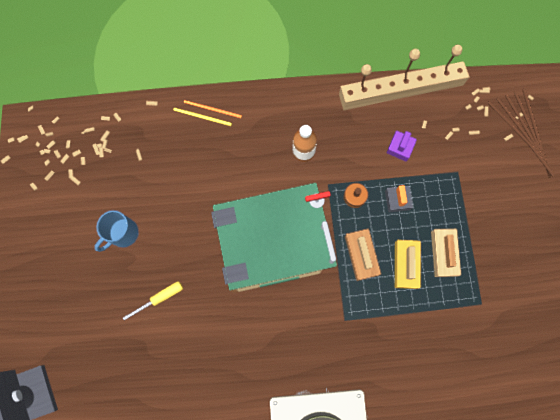

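View pics/wrist0.png

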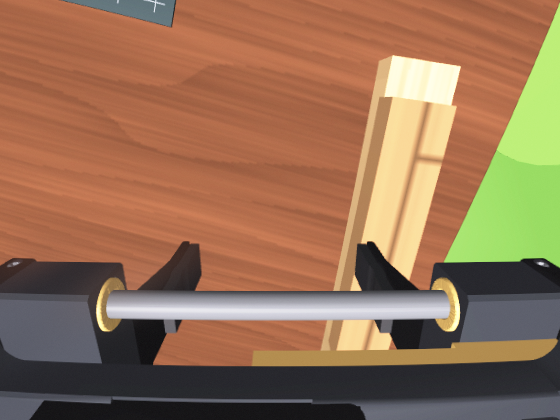

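```bash
cat > m1.py <<'E'
from h import *
z=load('top0');W=world(z);P=z['p'].astype(int);hsv=cv2.cvtColor(z['p'],cv2.COLOR_RGB2HSV)
print('cam',-z['R'].T@z['t'])
for n,u,v in [('table',300,340),('mat',385,290),('lid',280,230)]: print(n,W[v,u])
# lid rect: green pixels at height
H=W[...,2]
def rect(mask,nm):
    pts=W[mask][:,:2].astype(np.float32)
    (c,s,a)=cv2.minAreaRect(pts); print(nm,mask.sum(),'c',np.round(c,4),'size',np.round(s,4),'ang',round(a,2),'z med',round(float(np.median(W[mask][:,2])),4))
    return c,s,a
box=np.zeros(H.shape,bool)
def reg(u0,v0,u1,v1):
    m=np.zeros(H.shape,bool);m[v0:v1,u0:u1]=1;return m
lid=reg(205,175,345,300)&(H>.085)&(H<.11)
lid=cv2.morphologyEx(lid.astype(np.uint8),cv2.MORPH_OPEN,np.ones((3,3)))>0
rect(lid,'lid')
R,G,B=P[...,0],P[...,1],P[...,2]
rect(reg(295,185,340,215)&(hsv[...,1]>180)&((hsv[...,0]<8)|(hsv[...,0]>172)),'key')
rect(reg(310,215,345,270)&(H>.13),'bar')
for nm,b in [('b1',(428,222,466,284)),('b2',(388,230,426,296)),('b3',(340,222,386,286)),('pot',(340,178,373,212)),('hone',(384,180,416,214))]:
    m=reg(*b)
    rect(m&(H>.025)&(H<.042),nm+' body'); rect(m&(H>.056),nm+' fin')
rect(reg(290,120,320,162)&(H>.02),'oil'); rect(reg(90,205,140,255)&(H>.06),'mug')
rect(reg(382,125,418,163)&(H>.02),'purple')
E
python3 m1.py
```

```text
cam [0.29874854 0.05204073 1.22232059]
table [0.2479696  0.02881379 0.0007123 ]
mat [ 0.35407798 -0.19887765  0.00094188]
lid [0.51401423 0.05673439 0.09538025]
lid 9198 c [0.5028 0.0738] size [0.2135 0.2757] ang 8.05 z med 0.0966
key 55 c [ 0.588  -0.0477] size [0.0355 0.0787] ang 41.08 z med 0.1434
bar 226 c [ 0.3981 -0.0216] size [0.0552 0.2411] ang 66.37 z med 0.1459
b1 body 803 c [ 0.434  -0.3634] size [0.0618 0.12  ] ang 86.91 z med 0.0346
b1 fin 255 c [ 0.3535 -0.1734] size [0.0761 0.4576] ang 23.09 z med 0.0681
b2 body 826 c [ 0.4133 -0.258 ] size [0.0594 0.1195] ang 81.91 z med 0.035
b2 fin 238 c [ 0.3467 -0.1238] size [0.0688 0.358 ] ang 26.13 z med 0.0679
b3 body 838 c [ 0.4484 -0.1466] size [0.1185 0.0616] ang 8.33 z med 0.0348
b3 fin 229 c [ 0.3699 -0.0688] size [0.068  0.2722] ang 44.52 z med 0.068
pot body 365 c [ 0.6043 -0.1466] size [0.0604 0.0584] ang 8.85 z med 0.0347
pot fin 47 c [ 0.4529 -0.0535] size [0.0159 0.3733] ang 58.03 z med 0.0684
hone body 385 c [ 0.5862 -0.2602] size [0.0607 0.0634] ang 0.01 z med 0.0342
hone fin 141 c [ 0.443  -0.1187] size [0.0423 0.445 ] ang 45.63 z med 0.0676
oil 658 c [ 0.5302 -0.0018] size [0.0595 0.4715] ang 84.1 z med 0.1004
mug 502 c [0.4546 0.2726] size [0.5294 0.1078] ang 66.27 z med 0.0807
purple 504 c [ 0.5195 -0.14  ] size [0.0639 0.5817] ang 55.25 z med 0.0325
```

```bash
sed -i "s/^H=W\[...,2\]/H=W[...,2].copy(); H[(z['d']<=0)|(H>.25)]=-1/" m1.py; sed -i "s/lid=reg(205,175,345,300)&(H>.085)&(H<.11)/lid=reg(205,175,345,300)\&(H>.085)\&(H<.11)\&(abs(hsv[...,0].astype(int)-78)<15)\&(hsv[...,1]>100)/; s/'key')/'key');/" m1.py
sed -i "s/&((hsv\[...,0\]<8)/\&(H>.12)\&((hsv[...,0]<8)/" m1.py
python3 m1.py
python3 - <<'E'
import cv2
a=cv2.imread('pics/top0.png')[170:310,200:350]
cv2.imwrite('pics/c0.png',cv2.resize(a,None,fx=5,fy=4.2,interpolation=cv2.INTER_NEAREST))
E
```

```text
cam [0.29874854 0.05204073 1.22232059]
table [0.2479696  0.02881379 0.0007123 ]
mat [ 0.35407798 -0.19887765  0.00094188]
lid [0.51401423 0.05673439 0.09538025]
lid 84 c [0.5044 0.0747] size [0.2063 0.2583] ang 8.36 z med 0.0968
key 54 c [ 0.5789 -0.0374] size [0.0126 0.057 ] ang 11.14 z med 0.1434
bar 218 c [ 0.4705 -0.0535] size [0.0954 0.0122] ang 8.11 z med 0.1458
b1 body 803 c [ 0.434  -0.3634] size [0.0618 0.12  ] ang 86.91 z med 0.0346
b1 fin 245 c [ 0.4348 -0.3622] size [0.018  0.0804] ang 86.97 z med 0.068
b2 body 826 c [ 0.4133 -0.258 ] size [0.0594 0.1195] ang 81.91 z med 0.035
b2 fin 230 c [ 0.4137 -0.2595] size [0.0171 0.0796] ang 81.66 z med 0.0678
b3 body 838 c [ 0.4484 -0.1466] size [0.1185 0.0616] ang 8.33 z med 0.0348
b3 fin 220 c [ 0.4466 -0.1461] size [0.0793 0.0167] ang 8.1 z med 0.0679
pot body 365 c [ 0.6043 -0.1466] size [0.0604 0.0584] ang 8.85 z med 0.0347
pot fin 43 c [ 0.6037 -0.147 ] size [0.0154 0.016 ] ang 83.8 z med 0.0682
hone body 385 c [ 0.5862 -0.2602] size [0.0607 0.0634] ang 0.01 z med 0.0342
hone fin 139 c [ 0.5866 -0.2595] size [0.049  0.0173] ang 3.13 z med 0.0676
oil 651 c [ 0.7382 -0.0231] size [0.0598 0.0522] ang 82.43 z med 0.1001
mug 488 c [0.5557 0.483 ] size [0.0776 0.105 ] ang 13.74 z med 0.08
purple 499 c [ 0.7339 -0.2878] size [0.0607 0.0626] ang 60.52 z med 0.0325
```

View pics/c0.png

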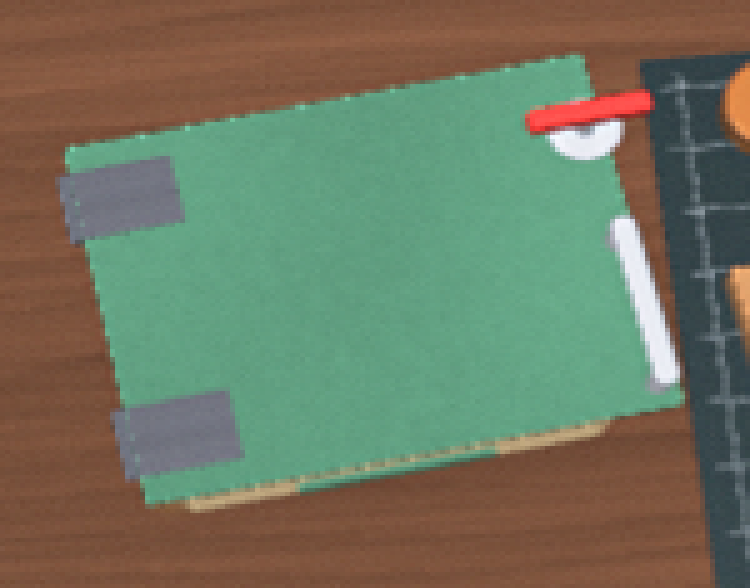

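```bash
cat >> h.py <<'E'
CH=np.array([.501,.0847]);YAW=np.radians(8.25)
def ch(x,y,z=0):  # chest mm -> world m
    c,s=np.cos(YAW),np.sin(YAW)
    return np.array([CH[0]+(c*x-s*y)/1e3,CH[1]+(s*x+c*y)/1e3,z/1e3])
def go(target,jaw_deg=None,base=None,bjaw=None):
    """shift in tool axes and roll needed"""
    s=read_state();p=np.array(s['ee_pos']);R=Rot.from_quat(s['eef_rot']).as_matrix()
    if base is not None:p=np.array(base)
    y=R[:,1];a=np.degrees(np.arctan2(y[1],y[0]))
    d=R.T@(np.array(target)-p)
    roll=0
    if jaw_deg is not None:
        dd=(jaw_deg-a+90)%180-90
        roll=-np.radians(dd)
    print('jaw az now',round(a,2),'shift',np.round(d,4),'roll',round(roll,4),'(other',round(roll-np.sign(roll)*np.pi,4),') tilt',np.round(R[:,2],4))
    return d,roll
E
python3 - <<'E'
from h import *
st()
go(ch(60,-132,240),8.25)
E
```

```text
t 0.15 p [ 0.1689 -0.6014  0.2219] q [ 9.906e-01  1.365e-01 -1.000e-04 -5.000e-04] j [ 1.274  0.333 -0.065  1.461  0.022  1.35  -0.088] F [ 0.3  0.6 -0.1] w 0.0868
jaw az now -74.31 shift [ 0.5477 -0.4321 -0.0176] roll -1.441 (other 1.7006 ) tilt [-3.e-04  1.e-03 -1.e+00]
```

Emit:
move_arm:
  series:
    - [0.548, -0.432, -0.018, -1.441]
    - [0.548, -0.432, -0.018, -1.441]
    - [0.548, -0.432, -0.018, -1.441]
    - [0.548, -0.432, -0.018, -1.441]
    - [0.548, -0.432, -0.018, -1.441]
    - [0.548, -0.432, -0.018, -1.441]
    - [0.548, -0.432, -0.018, -1.441]
    - [0.548, -0.432, -0.018, -1.441]
    - [0.548, -0.432, -0.018, -1.441]
    - [0.548, -0.432, -0.018, -1.441]
    - [0.548, -0.432, -0.018, -1.441]
    - [0.548, -0.432, -0.018, -1.441]
    - [0.548, -0.432, -0.018, -1.441]
    - [0.548, -0.432, -0.018, -1.441]
    - [0.548, -0.432, -0.018, -1.441]
    - [0.548, -0.432, -0.018, -1.441]
    - [0.548, -0.432, -0.018, -1.441]
    - [0.548, -0.432, -0.018, -1.441]
    - [0.548, -0.432, -0.018, -1.441]
  claw: -0.08

```text
time: 2.05
ee_pos: [0.5795, -0.039, 0.2407]
eef_rot: [0.655, 0.755, -0.0, 0.0]
ft_force: [0.6, -0.2, 0.9]
width: 0.04
```

Run:
```python
from h import *
st()
go(ch(60,-132,122),8.25)
shot('wrist','w1')
```

```text
t 2.05 p [ 0.5795 -0.039   0.2407] q [ 6.552e-01  7.555e-01 -2.000e-04  3.000e-04] j [ 0.545  0.296 -0.68   1.527  0.188  1.385 -0.006] F [ 0.6 -0.2  0.9] w 0.04
jaw az now 8.13 shift [1.800e-03 1.000e-04 1.187e-01] roll -0.002 (other 3.1396 ) tilt [ 2.e-04 -8.e-04 -1.e+00]
```

View pics/w1.png

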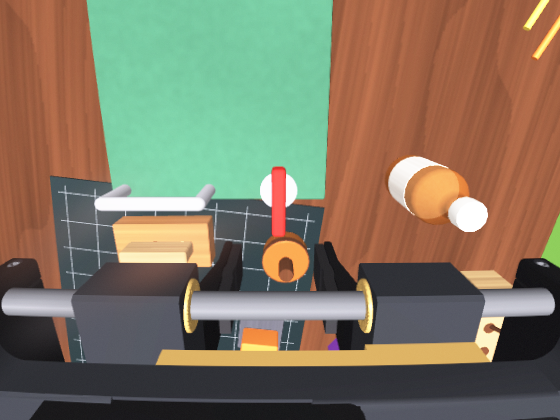

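Emit:
move_arm:
  series:
    - [0.002, 0, 0.04, 0]
    - [0.002, 0, 0.08, -0.002]
    - [0.002, 0, 0.119, -0.002]
    - [0.002, 0, 0.119, -0.002]
    - [0.002, 0, 0.119, -0.002]

```text
time: 2.6
ee_pos: [0.5796, -0.0359, 0.1225]
eef_rot: [0.654, 0.757, -0.0, -0.0]
ft_force: [-0.0, 0.8, -0.5]
width: 0.0405
```

Emit:
move_arm:
  series:
    - [0, 0, 0, 0]
    - [0, 0, 0, 0]
    - [0, 0, 0, 0]
    - [0, 0, 0, 0]
    - [0, 0, 0, 0]
    - [0, 0, 0, 0]
  claw: -1
  newtons: 25

```text
time: 3.2
ee_pos: [0.5796, -0.0357, 0.1221]
eef_rot: [0.654, 0.757, 0.0, 0.0]
ft_force: [-1.9, -0.6, 6.1]
width: 0.0119
```

Emit:
move_arm:
  series:
    - [0, 0, 0, 0.14]
    - [0, 0, 0, 0.28]
    - [0, 0, 0, 0.42]
    - [0, 0, 0, 0.56]
    - [0, 0, 0, 0.7]
    - [0, 0, 0, 0.84]
    - [0, 0, 0, 0.98]
    - [0, 0, 0, 1.12]
    - [0, 0, 0, 1.26]
    - [0, 0, 0, 1.4]
    - [0, 0, 0, 1.54]
    - [0, 0, 0, 1.57]
    - [0, 0, 0, 1.57]
    - [0, 0, 0, 1.57]
    - [0, 0, 0, 1.57]
    - [0, 0, 0, 1.57]

```text
time: 4.8
ee_pos: [0.5819, -0.0376, 0.1223]
eef_rot: [0.997, 0.073, 0.003, 0.001]
ft_force: [10.7, -5.4, -2.5]
width: 0.0117
```

Run:
```python
from h import *
s=st(); print(s['torque'])
go(s['ee_pos'],98.25)
```

```text
t 4.8 p [ 0.5819 -0.0376  0.1223] q [0.9974 0.0725 0.0026 0.0011] j [ 0.326  0.343 -0.411  1.686  0.151  1.138 -1.552] F [10.7 -5.4 -2.5] w 0.0117
[-1.24586974 -2.30840632 -0.08217918]
jaw az now -81.68 shift [0. 0. 0.] roll 0.0012 (other -3.1404 ) tilt [ 0.0054 -0.0019 -1.    ]
```

Emit:
move_arm:
  series:
    - [0, 0, 0, 0]
    - [0, 0, 0, 0]
    - [0, 0, 0, 0]
    - [0, 0, 0, 0]
    - [0, 0, -0.04, 0]
    - [0, 0, -0.08, 0]
    - [0, 0, -0.1, 0]
    - [0, 0, -0.1, 0]
    - [0, 0, -0.1, 0]
  claw: -0.2

```text
time: 5.7
ee_pos: [0.5794, -0.0356, 0.2214]
eef_rot: [0.997, 0.073, 0.0, 0.0]
ft_force: [-0.3, -0.6, -1.7]
width: 0.0347
```

Run:
```python
from h import *
st()
shot('top','t1');shot('wrist','w2')
go(ch(-50,-132,220),98.25)
import cv2
a=cv2.imread('pics/t1.png')[120:310,200:480]
cv2.imwrite('pics/c1.png',cv2.resize(a,None,fx=2.8,fy=2.8))
```

```text
t 5.7 p [ 0.5794 -0.0356  0.2214] q [9.973e-01 7.340e-02 0.000e+00 1.000e-04] j [ 0.334  0.265 -0.421  1.567  0.11   1.333 -1.523] F [-0.3 -0.6 -1.7] w 0.0347
jaw az now -81.58 shift [-0.1098  0.0014  0.0004] roll 0.0029 (other -3.1387 ) tilt [-0.0021  0.     -1.    ]
```

View pics/w2.png

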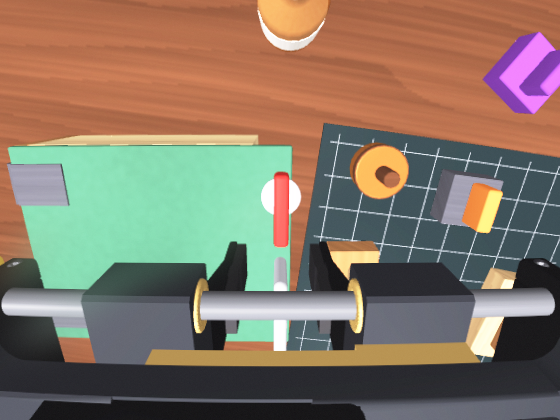

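View pics/c1.png

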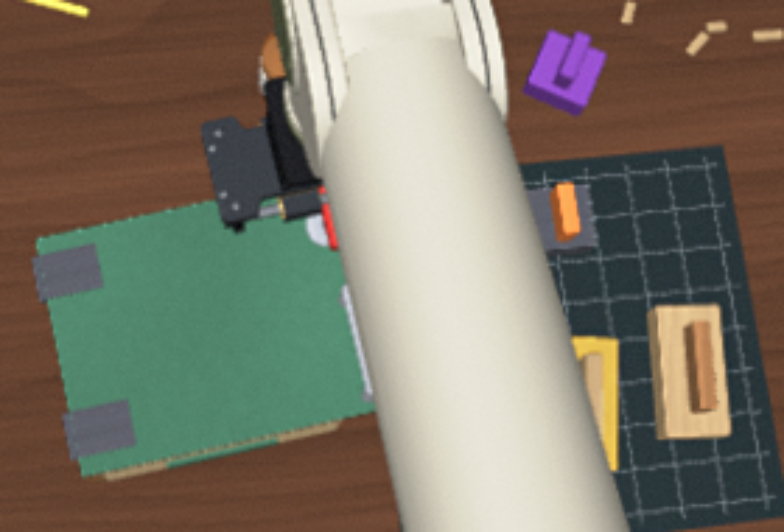

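Emit:
move_arm:
  series:
    - [-0.04, 0.001, 0, 0]
    - [-0.08, 0.001, 0, 0]
    - [-0.11, 0.001, 0, 0]
    - [-0.11, 0.001, 0, 0]
    - [-0.11, 0.001, 0.04, 0]
    - [-0.11, 0.001, 0.08, 0]
    - [-0.11, 0.001, 0.094, 0]
    - [-0.11, 0.001, 0.094, 0]
    - [-0.11, 0.001, 0.094, 0]

```text
time: 6.7
ee_pos: [0.4717, -0.0526, 0.1285]
eef_rot: [0.997, 0.073, 0.0, -0.0]
ft_force: [0.1, 0.1, -0.5]
width: 0.035
```

Emit:
move_arm:
  series:
    - [0, 0, 0, 0]
    - [0, 0, 0, 0]
    - [0, 0, 0, 0]
    - [0, 0, 0, 0]
    - [0, 0, 0, 0]
    - [0, 0, 0, 0]
  claw: -1
  newtons: 15

```text
time: 7.3
ee_pos: [0.4713, -0.0535, 0.1281]
eef_rot: [0.997, 0.073, 0.001, 0.001]
ft_force: [1.1, -4.5, 4.6]
width: 0.0115
```

```bash
cat > arc.py <<'E'
from h import *
# tool-frame rows for lid arc from th0 to th1 about hinge; direction +y chest
def arc(th0,th1,n,sgn_y):
    f=lambda t:np.array([-(252*np.cos(t)-55*np.sin(t)),252*np.sin(t)+55*np.cos(t)])
    b=f(th0)
    for k in range(1,n+1):
        t=th0+(th1-th0)*k/n
        d=(f(t)-b)/1e3
        print('[0, %.3f, %.3f, 0],'%(sgn_y*d[0],-d[1]),end=' ')
    print()
E
python3 - <<'E'
from arc import *
st();s=read_state();print(Rot.from_quat(s['eef_rot']).as_matrix()[:,1])
arc(0,.8,16,-1)
E
```

```text
t 7.3 p [ 0.4713 -0.0535  0.1281] q [9.973e-01 7.300e-02 6.000e-04 5.000e-04] j [ 0.418  0.107 -0.421  1.947  0.05   1.097 -1.448] F [ 1.1 -4.5  4.6] w 0.0115
[ 0.14559764 -0.9893432   0.00116446]
[0, -0.003, -0.013, 0], [0, -0.007, -0.025, 0], [0, -0.011, -0.037, 0], [0, -0.016, -0.049, 0], [0, -0.021, -0.061, 0], [0, -0.028, -0.072, 0], [0, -0.034, -0.083, 0], [0, -0.041, -0.094, 0], [0, -0.049, -0.104, 0], [0, -0.057, -0.114, 0], [0, -0.066, -0.124, 0], [0, -0.075, -0.133, 0], [0, -0.085, -0.141, 0], [0, -0.095, -0.149, 0], [0, -0.105, -0.157, 0], [0, -0.116, -0.164, 0],
```

Emit:
move_arm:
  series:
    - [0, -0.003, -0.013, 0]
    - [0, -0.007, -0.025, 0]
    - [0, -0.011, -0.037, 0]
    - [0, -0.016, -0.049, 0]

```text
time: 7.7
ee_pos: [0.469, -0.0382, 0.1771]
eef_rot: [0.997, 0.073, 0.001, 0.001]
ft_force: [4.3, -5.7, -1.5]
width: 0.0113
```

Run:
```python
from arc import *
st()
arc(.2,1.15,18,-1);arc(1.15,2.02,18,-1)
```

```text
t 7.7 p [ 0.469  -0.0382  0.1771] q [9.974e-01 7.270e-02 7.000e-04 8.000e-04] j [ 0.408  0.048 -0.433  1.896  0.023  1.2   -1.458] F [ 4.3 -5.7 -1.5] w 0.0113
[0, -0.006, -0.012, 0], [0, -0.012, -0.024, 0], [0, -0.019, -0.036, 0], [0, -0.027, -0.047, 0], [0, -0.035, -0.058, 0], [0, -0.044, -0.068, 0], [0, -0.053, -0.078, 0], [0, -0.063, -0.088, 0], [0, -0.074, -0.096, 0], [0, -0.084, -0.105, 0], [0, -0.096, -0.112, 0], [0, -0.107, -0.120, 0], [0, -0.119, -0.126, 0], [0, -0.132, -0.132, 0], [0, -0.144, -0.137, 0], [0, -0.157, -0.142, 0], [0, -0.170, -0.145, 0], [0, -0.183, -0.149, 0], 
[0, -0.012, -0.002, 0], [0, -0.025, -0.004, 0], [0, -0.037, -0.005, 0], [0, -0.049, -0.005, 0], [0, -0.062, -0.005, 0], [0, -0.074, -0.005, 0], [0, -0.087, -0.003, 0], [0, -0.099, -0.001, 0], [0, -0.111, 0.001, 0], [0, -0.123, 0.004, 0], [0, -0.135, 0.008, 0], [0, -0.147, 0.012, 0], [0, -0.158, 0.017, 0], [0, -0.170, 0.023, 0], [0, -0.181, 0.029, 0], [0, -0.191, 0.035, 0], [0, -0.202, 0.042, 0], [0, -0.212, 0.049, 0],
```

Emit:
move_arm:
  series:
    - [0, -0.006, -0.012, 0]
    - [0, -0.012, -0.024, 0]
    - [0, -0.019, -0.036, 0]
    - [0, -0.027, -0.047, 0]
    - [0, -0.035, -0.058, 0]
    - [0, -0.044, -0.068, 0]
    - [0, -0.053, -0.078, 0]
    - [0, -0.063, -0.088, 0]
    - [0, -0.074, -0.096, 0]
    - [0, -0.084, -0.105, 0]
    - [0, -0.096, -0.112, 0]
    - [0, -0.107, -0.12, 0]
    - [0, -0.119, -0.126, 0]
    - [0, -0.132, -0.132, 0]
    - [0, -0.144, -0.137, 0]
    - [0, -0.157, -0.142, 0]
    - [0, -0.17, -0.145, 0]
    - [0, -0.183, -0.149, 0]

```text
time: 9.5
ee_pos: [0.443, 0.1442, 0.3269]
eef_rot: [0.997, 0.073, 0.002, 0.0]
ft_force: [7.8, -2.1, 1.5]
width: 0.0113
```

Emit:
move_arm:
  series:
    - [0, -0.012, -0.002, 0]
    - [0, -0.025, -0.004, 0]
    - [0, -0.037, -0.005, 0]
    - [0, -0.049, -0.005, 0]
    - [0, -0.062, -0.005, 0]
    - [0, -0.074, -0.005, 0]
    - [0, -0.087, -0.003, 0]
    - [0, -0.099, -0.001, 0]
    - [0, -0.111, 0.001, 0]
    - [0, -0.123, 0.004, 0]
    - [0, -0.135, 0.008, 0]
    - [0, -0.147, 0.012, 0]
    - [0, -0.158, 0.017, 0]
    - [0, -0.17, 0.023, 0]
    - [0, -0.181, 0.029, 0]
    - [0, -0.191, 0.035, 0]
    - [0, -0.202, 0.042, 0]
    - [0, -0.212, 0.049, 0]

```text
time: 11.3
ee_pos: [0.4112, 0.3544, 0.2761]
eef_rot: [0.997, 0.073, 0.001, -0.0]
ft_force: [6.1, -0.2, -1.5]
width: 0.0114
```

Run:
```python
from h import *
s=st();print(s['torque'])
# lid angle estimate from tcp (grasp offset)
shot('scene','s2')
```

```text
t 11.3 p [0.4112 0.3544 0.2761] q [ 9.973e-01  7.310e-02  6.000e-04 -2.000e-04] j [-0.076  0.21  -0.825  1.563  0.156  1.436 -2.336] F [ 6.1 -0.2 -1.5] w 0.0114
[-0.02938837 -1.43407505 -0.02227306]
```

View pics/s2.png

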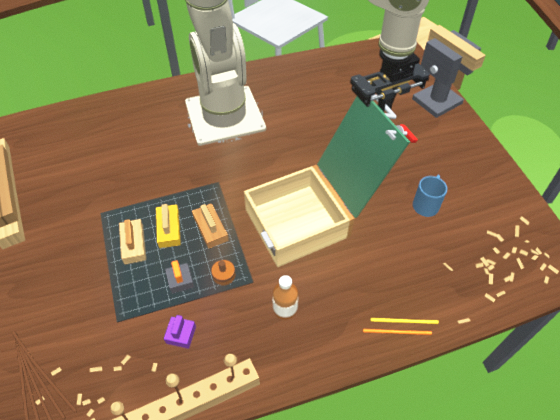

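Emit:
move_arm:
  series:
    - [0, 0, 0, 0]
    - [0, 0, 0, 0]
    - [0, 0, 0, 0]
    - [0, -0.003, 0, 0]
    - [0, -0.003, -0.04, 0]
    - [0, -0.003, -0.08, 0]
    - [0, -0.003, -0.11, 0]
    - [0, -0.003, -0.11, 0]
  claw: -0.35

```text
time: 12.15
ee_pos: [0.4107, 0.358, 0.3907]
eef_rot: [0.997, 0.073, 0.002, -0.002]
ft_force: [0.4, 0.3, -0.7]
width: 0.0282
```

Run:
```python
from h import *
st();go([.45,-.25,.3],90)
```

```text
t 12.15 p [0.4107 0.358  0.3907] q [ 0.9973  0.0733  0.0024 -0.0017] j [-0.1    0.197 -0.831  1.338  0.147  1.663 -2.33 ] F [ 0.4  0.3 -0.7] w 0.0282
jaw az now -81.59 shift [-0.0505  0.6075  0.0886] roll 0.1468 (other -2.9948 ) tilt [ 0.0046  0.0037 -1.    ]
```

Run:
```python
from h import *
go([.434,-.363,.2],86.9)
```

```text
jaw az now -81.59 shift [-0.0833  0.7172  0.1881] roll 0.2009 (other -2.9407 ) tilt [ 0.0046  0.0037 -1.    ]
```

Emit:
move_arm:
  series:
    - [-0.006, 0.048, 0, 0.02]
    - [-0.012, 0.096, 0, 0.04]
    - [-0.018, 0.144, 0, 0.06]
    - [-0.024, 0.192, 0, 0.08]
    - [-0.03, 0.24, 0.01, 0.1]
    - [-0.036, 0.288, 0.02, 0.12]
    - [-0.042, 0.336, 0.03, 0.14]
    - [-0.048, 0.384, 0.04, 0.16]
    - [-0.054, 0.432, 0.06, 0.18]
    - [-0.06, 0.48, 0.08, 0.2]
    - [-0.066, 0.528, 0.1, 0.2]
    - [-0.072, 0.576, 0.12, 0.2]
    - [-0.078, 0.624, 0.14, 0.2]
    - [-0.083, 0.672, 0.16, 0.2]
    - [-0.083, 0.717, 0.188, 0.2]
    - [-0.083, 0.717, 0.188, 0.2]
    - [-0.083, 0.717, 0.188, 0.2]
    - [-0.083, 0.717, 0.188, 0.2]

```text
time: 13.95
ee_pos: [0.4334, -0.3635, 0.1986]
eef_rot: [1.0, -0.026, -0.0, -0.0]
ft_force: [0.6, 0.5, -0.1]
width: 0.0285
```

Run:
```python
from h import *
st();shot('top','t3');shot('wrist','w3')
```

```text
t 13.95 p [ 0.4334 -0.3635  0.1986] q [ 9.997e-01 -2.620e-02 -0.000e+00 -4.000e-04] j [ 0.679  0.219 -0.071  1.654  0.016  1.27  -1.018] F [ 0.6  0.5 -0.1] w 0.0285
```

View pics/t3.png

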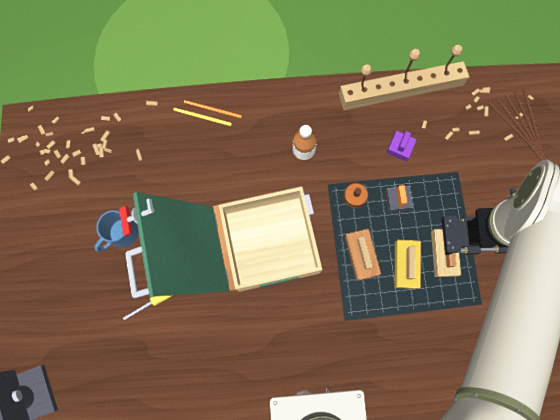

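View pics/w3.png

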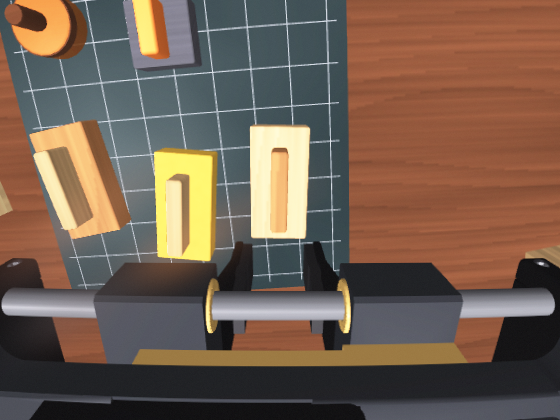

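```bash
cat > m2.py <<'E'
from h import *
import sys
def chestfit(fn):
    z=load(fn);W=world(z);H=W[...,2].copy();H[(z['d']<=0)]=-1
    loc=(W[...,:2]-CH);c,s=np.cos(YAW),np.sin(YAW)
    x=(c*loc[...,0]+s*loc[...,1])*1e3;y=(-s*loc[...,0]+c*loc[...,1])*1e3
    rim=(H>.08)&(H<.092)&(abs(x)<125)
    # walls in own frame: histogram extents
    def ext(v,m): 
        q=v[m]; return np.round([np.percentile(q,1),np.median(q),np.percentile(q,99)],1), m.sum()
    print('+x wall x',ext(x,rim&(x>80)&(abs(y)<80)))
    print('-x wall x',ext(x,rim&(x<-80)&(abs(y)<80)))
    print('-y wall y',ext(y,rim&(y<-80)&(y>-125)&(x>-80)&(x<30)))
    print('+y wall y',ext(y,rim&(y>85)&(y<125)&(abs(x)<80)))
    # angle from wall points
    for nm,m,ax in [('+x',rim&(x>80)&(abs(y)<80),0),('-x',rim&(x<-80)&(abs(y)<80),0),('-y',rim&(y<-80)&(y>-125)&(x>-80)&(x<30),1)]:
        a,b=(y,x) if ax==0 else (x,y)
        print(nm,'slope deg',np.round(np.degrees(np.polyfit(a[m],b[m],1)[0]),2),'c',np.polyfit(a[m],b[m],1)[1].round(1))
    fl=(H>0)&(H<.02)&(abs(x)<97)&(abs(y)<97); print('floor z',np.median(H[fl]))
chestfit(sys.argv[1])
E
python3 m2.py t3
```

```text
+x wall x (array([ 97.6, 101.8, 106.4]), np.int64(239))
-x wall x (array([-106. , -102.1,  -97.8]), np.int64(237))
-y wall y (array([-106.4, -102.4,  -98.4]), np.int64(156))
+y wall y (array([ 97.6, 110.1, 123.6]), np.int64(683))
+x slope deg 0.08 c 101.9
-x slope deg 0.12 c -102.0
-y slope deg -0.04 c -102.4
floor z 0.007904292666801219
```

Emit:
move_arm:
  series:
    - [0.001, 0, 0.04, 0]
    - [0.001, 0, 0.08, 0]
    - [0.001, 0, 0.12, 0]
    - [0.001, 0, 0.15, 0]
    - [0.001, 0, 0.158, 0]
    - [0.001, 0, 0.158, 0]
    - [0.001, 0, 0.158, 0]

```text
time: 14.75
ee_pos: [0.4353, -0.365, 0.0427]
eef_rot: [1.0, -0.026, 0.001, 0.001]
ft_force: [0.1, 0.1, 0.3]
width: 0.0283
```

Emit:
move_arm:
  series:
    - [0, 0, 0, 0]
    - [0, 0, 0, 0]
    - [0, 0, 0, 0]
    - [0, 0, 0, 0]
    - [0, 0, 0, 0]
  claw: -1
  newtons: 25

```text
time: 15.25
ee_pos: [0.4347, -0.3651, 0.0418]
eef_rot: [1.0, -0.027, 0.001, 0.0]
ft_force: [-1.0, 0.4, 7.6]
width: 0.0156
```

Emit:
move_arm:
  series:
    - [0, 0, -0.04, 0]
    - [0, 0, -0.08, 0]
    - [0, 0, -0.12, 0]
    - [0, 0, -0.14, 0]
    - [0, 0, -0.14, 0]

```text
time: 15.75
ee_pos: [0.4354, -0.3657, 0.1841]
eef_rot: [1.0, -0.027, 0.002, 0.002]
ft_force: [-0.2, -0.1, -1.7]
width: 0.0157
```

Run:
```python
from h import *
st();shot('scene','s3')
go(ch(-64,34,180),8.25)
```

```text
t 15.75 p [ 0.4354 -0.3657  0.1841] q [ 0.9996 -0.0267  0.0024  0.0017] j [ 0.679  0.23  -0.071  1.671  0.017  1.235 -1.019] F [-0.2 -0.1 -1.7] w 0.0157
jaw az now -93.05 shift [-0.027  -0.4735  0.0009] roll 1.3735 (other -1.7681 ) tilt [ 0.002  -0.0016 -1.    ]
```

View pics/s3.png

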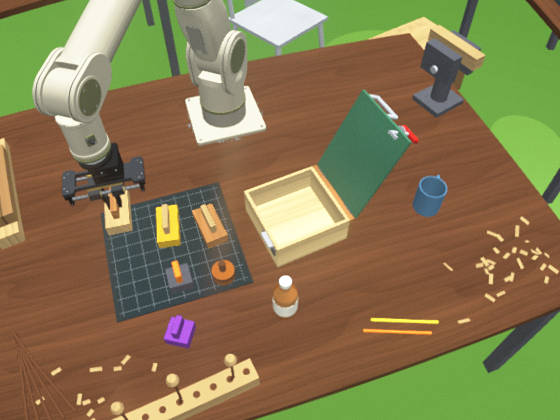

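Emit:
move_arm:
  series:
    - [0, -0.03, 0, -0.14]
    - [-0.002, -0.07, 0, -0.28]
    - [-0.004, -0.11, 0, -0.42]
    - [-0.006, -0.15, 0, -0.56]
    - [-0.009, -0.19, 0, -0.7]
    - [-0.012, -0.23, 0, -0.84]
    - [-0.015, -0.27, 0, -0.98]
    - [-0.018, -0.31, 0, -1.12]
    - [-0.021, -0.35, 0, -1.26]
    - [-0.024, -0.39, 0, -1.4]
    - [-0.026, -0.43, 0, -1.54]
    - [-0.027, -0.46, 0, -1.68]
    - [-0.027, -0.473, 0, -1.768]
    - [-0.027, -0.473, 0, -1.768]
    - [-0.027, -0.473, 0, -1.768]
    - [-0.027, -0.473, 0, -1.768]

```text
time: 17.4
ee_pos: [0.432, 0.1077, 0.1799]
eef_rot: [0.656, 0.755, -0.001, -0.0]
ft_force: [-0.6, -0.3, -1.5]
width: 0.016
```

Run:
```python
from h import *
st()
go(ch(-64,34,48),8.25)
shot('wrist','w4')
```

```text
t 17.4 p [0.432  0.1077 0.1799] q [ 6.559e-01  7.549e-01 -6.000e-04 -3.000e-04] j [ 0.239 -0.005 -0.576  1.941 -0.003  1.207 -0.196] F [-0.6 -0.3 -1.5] w 0.016
jaw az now 8.03 shift [0.0014 0.0011 0.1319] roll -0.0039 (other 3.1377 ) tilt [-1.1e-03 -5.0e-04 -1.0e+00]
```

View pics/w4.png

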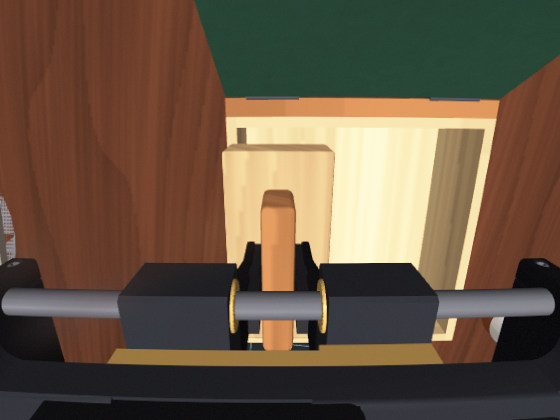

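Emit:
move_arm:
  series:
    - [0.001, 0.001, 0.03, -0.004]
    - [0.001, 0.001, 0.06, -0.004]
    - [0.001, 0.001, 0.09, -0.004]
    - [0.001, 0.001, 0.115, -0.004]
    - [0.001, 0.001, 0.125, -0.004]
    - [0.001, 0.001, 0.13, -0.004]
    - [0.001, 0.001, 0.132, -0.004]
    - [0.001, 0.001, 0.132, -0.004]

```text
time: 18.25
ee_pos: [0.4337, 0.1102, 0.0493]
eef_rot: [0.653, 0.757, 0.0, 0.0]
ft_force: [0.1, 0.3, -1.2]
width: 0.0159
```

Run:
```python
from h import *
st()
go(ch(-64,34,47),8.25)
```

```text
t 18.25 p [0.4337 0.1102 0.0493] q [6.531e-01 7.573e-01 4.000e-04 5.000e-04] j [ 0.2    0.177 -0.582  2.076  0.122  0.92  -0.302] F [ 0.1  0.3 -1.2] w 0.0159
jaw az now 8.45 shift [-0.0009 -0.0011  0.0023] roll 0.0035 (other -3.1381 ) tilt [ 1.3e-03  1.0e-04 -1.0e+00]
```

Emit:
move_arm:
  series:
    - [-0.001, -0.001, 0.002, 0.003]
    - [-0.001, -0.001, 0.003, 0.003]
    - [-0.001, -0.001, 0.003, 0.003]

```text
time: 18.55
ee_pos: [0.4328, 0.1089, 0.0467]
eef_rot: [0.654, 0.756, 0.0, 0.001]
ft_force: [-4.8, -1.7, 11.4]
width: 0.016
```

Emit:
move_arm:
  series:
    - [0, 0, 0, 0]
    - [0, 0, 0, 0]
    - [0, 0, 0, 0]
    - [0, 0, 0, 0]
    - [0, 0, -0.04, 0]
    - [0, 0, -0.08, 0]
    - [0, 0, -0.12, 0]
    - [0, 0, -0.13, 0]
  claw: -0.38

```text
time: 19.35
ee_pos: [0.4341, 0.1098, 0.1797]
eef_rot: [0.654, 0.757, 0.002, 0.002]
ft_force: [0.5, 0.4, 0.1]
width: 0.0271
```

Run:
```python
from h import *
st()
go([.4135,-.2585,.19],81.8)
```

```text
t 19.35 p [0.4341 0.1098 0.1797] q [0.654  0.7565 0.0022 0.0021] j [ 2.460e-01 -5.000e-03 -5.870e-01  1.941e+00 -1.000e-03  1.199e+00
 -1.960e-01] F [0.5 0.4 0.1] w 0.0271
jaw az now 8.31 shift [-0.3614 -0.0736 -0.0107] roll -1.2826 (other 1.859 ) tilt [ 6.1e-03  6.0e-04 -1.0e+00]
```

Emit:
move_arm:
  series:
    - [-0.03, -0.006, -0.01, 0.14]
    - [-0.06, -0.012, -0.01, 0.28]
    - [-0.09, -0.018, -0.01, 0.42]
    - [-0.12, -0.024, -0.01, 0.56]
    - [-0.15, -0.03, -0.01, 0.7]
    - [-0.18, -0.037, -0.01, 0.84]
    - [-0.21, -0.043, -0.01, 0.98]
    - [-0.24, -0.049, -0.01, 1.12]
    - [-0.27, -0.055, -0.01, 1.26]
    - [-0.3, -0.061, -0.01, 1.4]
    - [-0.33, -0.067, -0.01, 1.54]
    - [-0.35, -0.071, -0.01, 1.68]
    - [-0.361, -0.074, -0.01, 1.82]
    - [-0.361, -0.074, -0.01, 1.859]
    - [-0.361, -0.074, -0.01, 1.859]
    - [-0.361, -0.074, -0.01, 1.859]

```text
time: 20.95
ee_pos: [0.4111, -0.2585, 0.1851]
eef_rot: [0.998, -0.071, -0.0, -0.0]
ft_force: [-0.1, -0.3, 1.8]
width: 0.0273
```

```bash
cat > m3.py <<'E'
from h import *
def items(fn):
    z=load(fn);W=world(z);H=W[...,2].copy();H[(z['d']<=0)|(H>.12)]=-1
    m=((H>.025)&(H<.042)&(W[...,1]<-.05)&(W[...,1]>-.46)&(W[...,0]>.3)&(W[...,0]<.7)).astype(np.uint8)
    m2=((H>.056)&(H<.075)).astype(np.uint8)
    n,l,s,c=cv2.connectedComponentsWithStats(m)
    for i in range(1,n):
        if s[i,4]<100: continue
        pts=W[l==i][:,:2].astype(np.float32);R=cv2.minAreaRect(pts)
        print('body',s[i,4],np.round(R[0],4),np.round(R[1],3),round(R[2],1), 'px',np.round(c[i]))
    n,l,s,c=cv2.connectedComponentsWithStats(m2)
    for i in range(1,n):
        if s[i,4]<30: continue
        pts=W[l==i][:,:2].astype(np.float32);R=cv2.minAreaRect(pts)
        if not(.3<R[0][0]<.75 and -.46<R[0][1]<.22): continue
        x,y=R[0][0]-CH[0],R[0][1]-CH[1];cc,ss=np.cos(YAW),np.sin(YAW)
        print('fin',s[i,4],np.round(R[0],4),np.round(R[1],3),round(R[2],1),'chest mm',np.round([(cc*x+ss*y)*1e3,(-ss*x+cc*y)*1e3],1))
if __name__=='__main__':
    import sys
    st();shot('top',sys.argv[1]);items(sys.argv[1])
E
python3 m3.py t4
python3 - <<'E'
from h import *
go([.4135,-.2585,.041],81.8)
E
```

```text
t 20.95 p [ 0.4111 -0.2585  0.1851] q [ 9.975e-01 -7.060e-02 -3.000e-04 -1.000e-04] j [ 0.648  0.062 -0.187  1.861  0.012  1.22  -1.255] F [-0.1 -0.3  1.8] w 0.0273
body 367 [ 0.6049 -0.1462] [0.058 0.061] 69.5 px [356. 195.]
body 384 [ 0.5858 -0.2598] [0.06  0.063] 0.3 px [398. 199.]
body 840 [ 0.4482 -0.1465] [0.118 0.062] 8.5 px [362. 254.]
body 394 [ 0.3819 -0.2542] [0.059 0.056] 81.7 px [407. 278.]
fin 98 [ 0.733  -0.2878] [0.017 0.044] 60.2 chest mm [ 176.1 -402. ]
fin 61 [ 0.7248 -0.0198] [0.058 0.024] 77.9 chest mm [ 206.5 -135.5]
fin 136 [ 0.5868 -0.2594] [0.017 0.049] 89.6 chest mm [  35.5 -352.9]
fin 45 [ 0.6036 -0.147 ] [0.015 0.017] 80.7 chest mm [  68.3 -244. ]
fin 151 [0.5986 0.0985] [0.006 0.196] 9.2 chest mm [98.6 -0.4]
fin 218 [ 0.4467 -0.1461] [0.08  0.017] 9.1 chest mm [ -86.8 -220.6]
fin 188 [0.4322 0.1084] [0.016 0.079] 8.5 chest mm [-64.7  33.3]
fin 76 [ 0.3906 -0.2553] [0.014 0.033] 85.3 chest mm [-158.1 -320.7]
fin 95 [0.394 0.072] [0.005 0.106] 8.6 chest mm [-107.7    2.8]
jaw az now -98.09 shift [ 0.0023 -0.0003  0.1443] roll 0.0019 (other -3.1397 ) tilt [-3.e-04  1.e-04 -1.e+00]
```

View pics/t4.png

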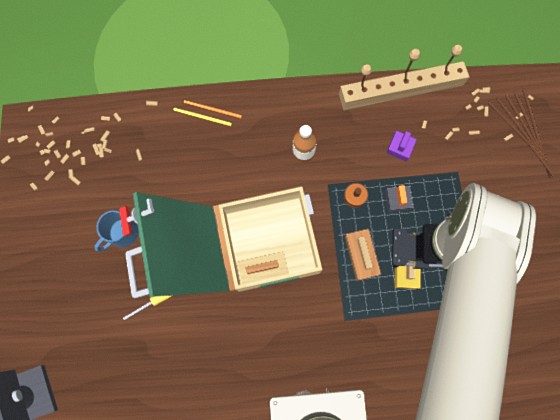

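Emit:
move_arm:
  series:
    - [0.002, 0, 0.04, 0]
    - [0.002, 0, 0.08, 0]
    - [0.002, 0, 0.12, 0]
    - [0.002, 0, 0.14, 0]
    - [0.002, 0, 0.144, 0]
    - [0.002, 0, 0.144, 0]

```text
time: 21.6
ee_pos: [0.4132, -0.2588, 0.0416]
eef_rot: [0.997, -0.071, -0.0, -0.0]
ft_force: [-0.2, -0.6, 0.3]
width: 0.0272
```

Emit:
move_arm:
  series:
    - [0, 0, 0, 0]
    - [0, 0, 0, 0]
    - [0, 0, 0, 0]
    - [0, 0, 0, 0]
    - [0, 0, 0, 0]
  claw: -1

```text
time: 22.1
ee_pos: [0.4141, -0.2597, 0.0429]
eef_rot: [0.997, -0.072, 0.001, 0.001]
ft_force: [-0.5, 0.5, 8.2]
width: 0.016
```

Emit:
move_arm:
  series:
    - [0, 0, -0.04, 0]
    - [0, 0, -0.08, 0]
    - [0, 0, -0.12, 0]
    - [0, 0, -0.14, 0]
    - [0, 0, -0.14, 0]

```text
time: 22.6
ee_pos: [0.4147, -0.2599, 0.1849]
eef_rot: [0.997, -0.072, 0.003, 0.001]
ft_force: [0.2, -1.2, -1.3]
width: 0.016
```

Run:
```python
from h import *
st()
go(ch(64,34,180),8.25)
```

```text
t 22.6 p [ 0.4147 -0.2599  0.1849] q [ 0.9974 -0.0716  0.0026  0.0014] j [ 0.649  0.066 -0.189  1.858  0.014  1.213 -1.259] F [ 0.2 -1.2 -1.3] w 0.016
jaw az now -98.21 shift [ 0.088  -0.4041  0.0044] roll 1.2836 (other -1.858 ) tilt [ 0.0051 -0.0032 -1.    ]
```

Emit:
move_arm:
  series:
    - [0.006, -0.03, 0, -0.14]
    - [0.013, -0.06, 0, -0.28]
    - [0.019, -0.09, 0, -0.42]
    - [0.026, -0.12, 0, -0.56]
    - [0.033, -0.15, 0, -0.7]
    - [0.04, -0.18, 0, -0.84]
    - [0.046, -0.21, 0, -0.98]
    - [0.052, -0.24, 0, -1.12]
    - [0.059, -0.27, 0, -1.26]
    - [0.065, -0.3, 0, -1.4]
    - [0.072, -0.33, 0, -1.54]
    - [0.08, -0.36, 0, -1.68]
    - [0.088, -0.39, 0, -1.82]
    - [0.088, -0.404, 0, -1.858]
    - [0.088, -0.404, 0, -1.858]
    - [0.088, -0.404, 0, -1.858]

```text
time: 24.2
ee_pos: [0.5573, 0.1273, 0.1806]
eef_rot: [0.655, 0.755, -0.001, -0.0]
ft_force: [0.9, -0.6, -1.4]
width: 0.0158
```

Run:
```python
from h import *
st()
go(ch(64,34,48),8.25)
```

```text
t 24.2 p [0.5573 0.1273 0.1806] q [ 6.552e-01  7.554e-01 -8.000e-04 -3.000e-04] j [ 0.212  0.305 -0.618  1.635  0.184  1.262 -0.299] F [ 0.9 -0.6 -1.4] w 0.0158
jaw az now 8.12 shift [0.     0.0024 0.1326] roll -0.0022 (other 3.1394 ) tilt [-1.5e-03 -9.0e-04 -1.0e+00]
```

Emit:
move_arm:
  series:
    - [0, 0.002, 0.02, -0.002]
    - [0, 0.002, 0.06, -0.002]
    - [0, 0.002, 0.09, -0.002]
    - [0, 0.002, 0.115, -0.002]
    - [0, 0.002, 0.125, -0.002]
    - [0, 0.002, 0.13, -0.002]
    - [0, 0.002, 0.132, -0.002]
    - [0, 0.002, 0.132, -0.002]

```text
time: 25.0
ee_pos: [0.5605, 0.1283, 0.0505]
eef_rot: [0.654, 0.757, 0.0, 0.001]
ft_force: [-0.6, -0.5, -1.1]
width: 0.0156
```

Run:
```python
from h import *
st()
go(ch(64,34,47),8.25)
```

```text
t 25.0 p [0.5605 0.1283 0.0505] q [6.539e-01 7.566e-01 5.000e-04 5.000e-04] j [ 0.173  0.446 -0.582  1.756  0.282  1.022 -0.366] F [-0.6 -0.5 -1.1] w 0.0156
jaw az now 8.33 shift [-0.0006 -0.0012  0.0035] roll 0.0014 (other -3.1402 ) tilt [ 0.0014 -0.     -1.    ]
```

Emit:
move_arm:
  series:
    - [-0.001, -0.001, 0.002, 0]
    - [-0.001, -0.001, 0.004, 0]
    - [-0.001, -0.001, 0.004, 0]

```text
time: 25.3
ee_pos: [0.5598, 0.1272, 0.0479]
eef_rot: [0.654, 0.757, 0.0, 0.001]
ft_force: [-7.1, -2.9, 17.3]
width: 0.0161
```

Emit:
move_arm:
  series:
    - [0, 0, 0, 0]
    - [0, 0, 0, 0]
    - [0, 0, 0, 0]
    - [0, 0, 0, 0]
    - [0, 0, -0.04, 0]
    - [0, 0, -0.08, 0]
    - [0, 0, -0.12, 0]
    - [0, 0, -0.13, 0]
  claw: -0.38

```text
time: 26.1
ee_pos: [0.5609, 0.1282, 0.1802]
eef_rot: [0.654, 0.757, 0.002, 0.002]
ft_force: [0.8, 0.8, 0.4]
width: 0.0271
```

Run:
```python
from h import *
st()
go([.4475,-.1463,.19],98.3)
```

```text
t 26.1 p [0.5609 0.1282 0.1802] q [0.6536 0.7568 0.0025 0.002 ] j [ 0.214  0.308 -0.621  1.633  0.188  1.255 -0.297] F [0.8 0.8 0.4] w 0.0271
jaw az now 8.37 shift [-0.2551 -0.1521 -0.0108] roll -1.5695 (other 1.572 ) tilt [ 0.0063  0.0011 -1.    ]
```

Emit:
move_arm:
  series:
    - [-0.02, -0.012, -0.01, 0.14]
    - [-0.04, -0.024, -0.01, 0.28]
    - [-0.06, -0.036, -0.01, 0.42]
    - [-0.08, -0.048, -0.01, 0.56]
    - [-0.1, -0.06, -0.01, 0.7]
    - [-0.12, -0.072, -0.01, 0.84]
    - [-0.15, -0.09, -0.01, 0.98]
    - [-0.18, -0.108, -0.01, 1.12]
    - [-0.21, -0.126, -0.01, 1.26]
    - [-0.23, -0.138, -0.01, 1.4]
    - [-0.255, -0.152, -0.01, 1.54]
    - [-0.255, -0.152, -0.01, 1.572]
    - [-0.255, -0.152, -0.01, 1.572]
    - [-0.255, -0.152, -0.01, 1.572]

```text
time: 27.5
ee_pos: [0.4458, -0.1465, 0.1852]
eef_rot: [0.997, 0.073, -0.0, -0.0]
ft_force: [0.0, 1.0, 0.4]
width: 0.0266
```

```bash
python3 m3.py t5
python3 - <<'E'
from h import *
go([.4475,-.1463,.041],98.3)
shot('wrist','w5')
E
```

```text
t 27.5 p [ 0.4458 -0.1465  0.1852] q [ 9.973e-01  7.340e-02 -2.000e-04 -1.000e-04] j [ 0.519  0.032 -0.302  1.893  0.01   1.219 -1.211] F [0.  1.  0.4] w 0.0266
body 364 [ 0.6049 -0.1471] [0.058 0.06 ] 81.0 px [356. 195.]
body 322 [ 0.4113 -0.1517] [0.044 0.06 ] 7.7 px [366. 270.]
fin 97 [ 0.7333 -0.2881] [0.017 0.045] 59.7 chest mm [ 176.4 -402.2]
fin 62 [ 0.7252 -0.0196] [0.058 0.023] 76.7 chest mm [ 207.  -135.4]
fin 45 [ 0.6027 -0.1474] [0.015 0.017] 84.4 chest mm [  67.3 -244.3]
fin 159 [0.5987 0.0984] [0.005 0.196] 9.2 chest mm [98.7 -0.4]
fin 190 [0.559  0.1265] [0.017 0.08 ] 8.7 chest mm [63.4 33. ]
fin 186 [0.4321 0.1084] [0.016 0.079] 8.2 chest mm [-64.8  33.3]
fin 48 [ 0.4156 -0.1507] [0.016 0.015] 9.7 chest mm [-118.3 -220.7]
fin 95 [0.394  0.0711] [0.005 0.103] 8.3 chest mm [-107.8    1.9]
jaw az now -81.56 shift [0.0016 0.0002 0.1443] roll 0.0024 (other -3.1392 ) tilt [-3.e-04  2.e-04 -1.e+00]
```

View pics/w5.png

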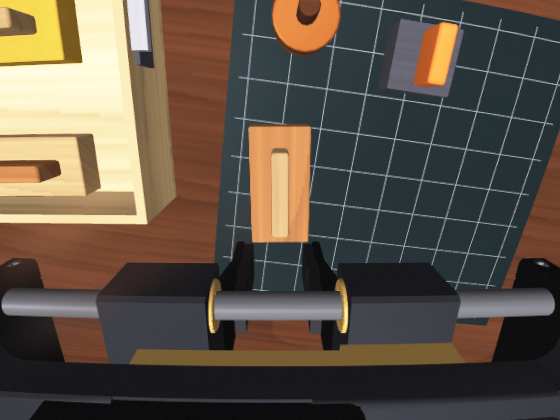

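Emit:
move_arm:
  series:
    - [0.001, 0, 0.04, 0]
    - [0.001, 0, 0.08, 0]
    - [0.001, 0, 0.12, 0]
    - [0.001, 0, 0.14, 0]
    - [0.001, 0, 0.144, 0]
    - [0.001, 0, 0.144, 0]

```text
time: 28.2
ee_pos: [0.4469, -0.1465, 0.0416]
eef_rot: [0.997, 0.073, -0.0, -0.0]
ft_force: [-0.1, 0.6, -0.2]
width: 0.027
```

Emit:
move_arm:
  series:
    - [0, 0, 0, 0]
    - [0, 0, 0, 0]
    - [0, 0, 0, 0]
    - [0, 0, 0, 0]
    - [0, 0, 0, 0]
  claw: -1

```text
time: 28.7
ee_pos: [0.4477, -0.1472, 0.0428]
eef_rot: [0.997, 0.072, 0.001, 0.001]
ft_force: [-1.0, 1.0, 6.6]
width: 0.0159
```

Emit:
move_arm:
  series:
    - [0, 0, -0.04, 0]
    - [0, 0, -0.08, 0]
    - [0, 0, -0.12, 0]
    - [0, 0, -0.14, 0]
    - [0, 0, -0.14, 0]

```text
time: 29.2
ee_pos: [0.4484, -0.1474, 0.1848]
eef_rot: [0.997, 0.072, 0.003, 0.001]
ft_force: [0.3, -0.2, -3.0]
width: 0.0157
```

Run:
```python
from h import *
st()
go(ch(-0.5,34,180),8.25)
```

```text
t 29.2 p [ 0.4484 -0.1474  0.1848] q [0.9974 0.0723 0.0027 0.0013] j [ 0.522  0.033 -0.306  1.892  0.012  1.212 -1.214] F [ 0.3 -0.2 -3. ] w 0.0157
jaw az now -81.71 shift [ 0.0851 -0.2561  0.0045] roll -1.5701 (other 1.5715 ) tilt [ 0.0055 -0.0021 -1.    ]
```

Emit:
move_arm:
  series:
    - [0.006, -0.02, 0, -0.14]
    - [0.013, -0.04, 0, -0.28]
    - [0.019, -0.06, 0, -0.42]
    - [0.026, -0.08, 0, -0.56]
    - [0.033, -0.1, 0, -0.7]
    - [0.04, -0.12, 0, -0.84]
    - [0.05, -0.15, 0, -0.98]
    - [0.06, -0.18, 0, -1.12]
    - [0.07, -0.21, 0, -1.26]
    - [0.08, -0.24, 0, -1.4]
    - [0.085, -0.256, 0, -1.54]
    - [0.085, -0.256, 0, -1.57]
    - [0.085, -0.256, 0, -1.57]
    - [0.085, -0.256, 0, -1.57]

```text
time: 30.6
ee_pos: [0.4936, 0.1174, 0.1808]
eef_rot: [0.656, 0.755, -0.001, -0.0]
ft_force: [-0.5, -0.2, -2.0]
width: 0.0159
```

Run:
```python
from h import *
st()
go(ch(-.5,34,80),8.25)
```

```text
t 30.6 p [0.4936 0.1174 0.1808] q [ 6.558e-01  7.549e-01 -6.000e-04 -2.000e-04] j [ 0.24   0.151 -0.609  1.796  0.092  1.224 -0.254] F [-0.5 -0.2 -2. ] w 0.0159
jaw az now 8.04 shift [0.0006 0.0022 0.1008] roll -0.0037 (other 3.1379 ) tilt [-1.e-03 -7.e-04 -1.e+00]
```

Emit:
move_arm:
  series:
    - [0.001, 0.002, 0.02, -0.004]
    - [0.001, 0.002, 0.06, -0.004]
    - [0.001, 0.002, 0.09, -0.004]
    - [0.001, 0.002, 0.095, -0.004]
    - [0.001, 0.002, 0.095, -0.004]

```text
time: 31.1
ee_pos: [0.4954, 0.1192, 0.0864]
eef_rot: [0.654, 0.757, -0.001, -0.0]
ft_force: [0.3, -0.1, -1.5]
width: 0.0159
```

Run:
```python
from h import *
st()
go(ch(-.5,34,48),8.25)
```

```text
t 31.1 p [0.4954 0.1192 0.0864] q [ 6.536e-01  7.568e-01 -6.000e-04 -4.000e-04] j [ 0.21   0.263 -0.598  1.893  0.171  1.037 -0.313] F [ 0.3 -0.1 -1.5] w 0.0159
jaw az now 8.37 shift [-0.0009  0.0001  0.0384] roll 0.0021 (other -3.1395 ) tilt [-1.4e-03 -4.0e-04 -1.0e+00]
```

Emit:
move_arm:
  series:
    - [-0.001, 0, 0.01, 0.002]
    - [-0.001, 0, 0.02, 0.002]
    - [-0.001, 0, 0.03, 0.002]
    - [-0.001, 0, 0.036, 0.002]
    - [-0.001, 0, 0.04, 0.002]
    - [-0.001, 0, 0.04, 0.002]

```text
time: 31.7
ee_pos: [0.4959, 0.119, 0.0468]
eef_rot: [0.654, 0.757, -0.0, 0.0]
ft_force: [-3.3, -1.0, 4.5]
width: 0.0161
```

Run:
```python
from h import *
st()
go(ch(-.5,34,47),8.25)
```

```text
t 31.7 p [0.4959 0.119  0.0468] q [ 6.536e-01  7.568e-01 -3.000e-04  1.000e-04] j [ 0.193  0.319 -0.585  1.925  0.213  0.96  -0.346] F [-3.3 -1.   4.5] w 0.0161
jaw az now 8.37 shift [-0.0007 -0.0003 -0.0002] roll 0.0021 (other -3.1395 ) tilt [-3.e-04 -5.e-04 -1.e+00]
```

Emit:
move_arm:
  series:
    - [0, 0, 0, 0]
    - [0, 0, 0, 0]
    - [0, 0, 0, 0]
    - [0, 0, 0, 0]
    - [0, 0, -0.04, 0]
    - [0, 0, -0.08, 0]
    - [0, 0, -0.12, 0]
    - [0, 0, -0.13, 0]
  claw: -0.38

```text
time: 32.5
ee_pos: [0.4979, 0.1197, 0.181]
eef_rot: [0.654, 0.757, 0.002, 0.002]
ft_force: [0.2, 0.1, 0.5]
width: 0.0269
```

Run:
```python
from h import *
st()
go([.5865,-.2597,.19],-89)
```

```text
t 32.5 p [0.4979 0.1197 0.181 ] q [0.6536 0.7568 0.0024 0.0022] j [ 0.243  0.156 -0.616  1.791  0.098  1.218 -0.255] F [0.2 0.1 0.5] w 0.0269
jaw az now 8.37 shift [-0.3883  0.0325 -0.0088] roll -1.4421 (other 1.6995 ) tilt [ 6.4e-03  8.0e-04 -1.0e+00]
```

Emit:
move_arm:
  series:
    - [-0.03, 0.003, -0.01, 0.14]
    - [-0.06, 0.005, -0.01, 0.28]
    - [-0.09, 0.007, -0.01, 0.42]
    - [-0.12, 0.01, -0.01, 0.56]
    - [-0.15, 0.012, -0.01, 0.7]
    - [-0.18, 0.015, -0.01, 0.84]
    - [-0.21, 0.017, -0.01, 0.98]
    - [-0.24, 0.02, -0.01, 1.12]
    - [-0.28, 0.023, -0.01, 1.26]
    - [-0.32, 0.026, -0.01, 1.4]
    - [-0.35, 0.029, -0.01, 1.54]
    - [-0.388, 0.032, -0.01, 1.7]
    - [-0.388, 0.032, -0.01, 1.7]
    - [-0.388, 0.032, -0.01, 1.7]
    - [-0.388, 0.032, -0.01, 1.7]
    - [-0.388, 0.032, -0.01, 1.7]

```text
time: 34.1
ee_pos: [0.5842, -0.2589, 0.1865]
eef_rot: [1.0, 0.01, 0.0, -0.0]
ft_force: [0.6, 0.2, 0.2]
width: 0.0271
```

```bash
python3 m3.py t6
python3 - <<'E'
from h import *
go([.5865,-.2597,.041],-89)
shot('wrist','w6')
E
```

```text
t 34.1 p [ 0.5842 -0.2589  0.1865] q [ 1.0e+00  9.6e-03  0.0e+00 -2.0e-04] j [ 0.486  0.39  -0.184  1.463  0.072  1.296 -1.255] F [0.6 0.2 0.2] w 0.0271
body 366 [ 0.6035 -0.1461] [0.06  0.058] 11.2 px [356. 195.]
body 338 [ 0.5837 -0.2593] [0.056 0.061] 0.8 px [398. 200.]
fin 100 [ 0.7329 -0.2879] [0.017 0.047] 59.6 chest mm [ 176. -402.]
fin 67 [ 0.7247 -0.0195] [0.058 0.024] 76.6 chest mm [ 206.5 -135.2]
fin 43 [ 0.6035 -0.1474] [0.015 0.016] 89.1 chest mm [  68.2 -244.4]
fin 119 [ 0.5834 -0.2591] [0.042 0.016] 0.9 chest mm [  32.2 -352.1]
fin 153 [0.5989 0.098 ] [0.01  0.197] 5.8 chest mm [98.8 -0.9]
fin 189 [0.5589 0.1265] [0.017 0.08 ] 7.8 chest mm [63.3 33.1]
fin 186 [0.4955 0.119 ] [0.017 0.08 ] 8.1 chest mm [-0.5 34.7]
fin 190 [0.4322 0.1083] [0.016 0.079] 8.1 chest mm [-64.7  33.2]
fin 93 [0.3942 0.0712] [0.005 0.104] 7.8 chest mm [-107.6    2. ]
jaw az now -88.92 shift [0.0023 0.0007 0.1456] roll 0.0015 (other -3.1401 ) tilt [ 2.e-04  2.e-04 -1.e+00]
```

View pics/w6.png

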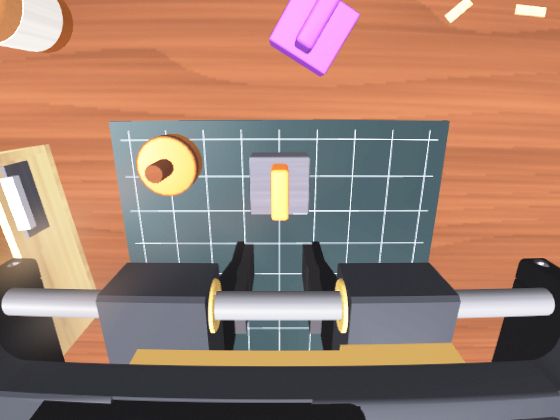

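Emit:
move_arm:
  series:
    - [0.002, 0.001, 0.04, 0]
    - [0.002, 0.001, 0.08, 0]
    - [0.002, 0.001, 0.12, 0]
    - [0.002, 0.001, 0.14, 0]
    - [0.002, 0.001, 0.145, 0]
    - [0.002, 0.001, 0.145, 0]

```text
time: 34.8
ee_pos: [0.586, -0.2609, 0.0416]
eef_rot: [1.0, 0.009, -0.0, -0.0]
ft_force: [0.6, -0.0, 0.7]
width: 0.0268
```

Emit:
move_arm:
  series:
    - [0, 0, 0, 0]
    - [0, 0, 0, 0]
    - [0, 0, 0, 0]
    - [0, 0, 0, 0]
    - [0, 0, 0, 0]
  claw: -1

```text
time: 35.3
ee_pos: [0.5871, -0.2615, 0.0433]
eef_rot: [1.0, 0.008, 0.001, 0.001]
ft_force: [-1.2, 1.2, 7.3]
width: 0.0158
```

Emit:
move_arm:
  series:
    - [0, 0, -0.04, 0]
    - [0, 0, -0.08, 0]
    - [0, 0, -0.12, 0]
    - [0, 0, -0.14, 0]
    - [0, 0, -0.14, 0]

```text
time: 35.8
ee_pos: [0.5877, -0.2619, 0.1856]
eef_rot: [1.0, 0.008, 0.003, 0.001]
ft_force: [0.3, -0.0, -1.9]
width: 0.016
```

Run:
```python
from h import *
st()
go(ch(-50,-62,180),8.25)
```

```text
t 35.8 p [ 0.5877 -0.2619  0.1856] q [1.     0.0083 0.0029 0.0013] j [ 0.486  0.395 -0.182  1.458  0.073  1.289 -1.256] F [ 0.3 -0.  -1.9] w 0.016
jaw az now -89.05 shift [-0.1226 -0.2801  0.0042] roll 1.4434 (other -1.6982 ) tilt [ 0.0059 -0.0025 -1.    ]
```

Emit:
move_arm:
  series:
    - [-0.01, -0.022, 0, -0.14]
    - [-0.02, -0.044, 0, -0.28]
    - [-0.03, -0.066, 0, -0.42]
    - [-0.04, -0.09, 0, -0.56]
    - [-0.05, -0.113, 0, -0.7]
    - [-0.06, -0.137, 0, -0.84]
    - [-0.07, -0.16, 0, -0.98]
    - [-0.08, -0.183, 0, -1.12]
    - [-0.09, -0.206, 0, -1.26]
    - [-0.1, -0.23, 0, -1.4]
    - [-0.11, -0.255, 0, -1.54]
    - [-0.123, -0.28, 0, -1.698]
    - [-0.123, -0.28, 0, -1.698]
    - [-0.123, -0.28, 0, -1.698]
    - [-0.123, -0.28, 0, -1.698]
    - [-0.123, -0.28, 0, -1.698]

```text
time: 37.4
ee_pos: [0.4584, 0.0158, 0.1811]
eef_rot: [0.655, 0.755, -0.0, -0.0]
ft_force: [-0.4, -0.8, -1.5]
width: 0.0156
```

Run:
```python
from h import *
st()
go(ch(-50,-62,48),8.25)
```

```text
t 37.4 p [0.4584 0.0158 0.1811] q [ 6.553e-01  7.553e-01 -2.000e-04 -2.000e-04] j [ 0.407  0.025 -0.542  1.911  0.013  1.21   0.002] F [-0.4 -0.8 -1.5] w 0.0156
jaw az now 8.11 shift [1.000e-04 2.100e-03 1.331e-01] roll -0.0024 (other 3.1392 ) tilt [-5.e-04  1.e-04 -1.e+00]
```

Emit:
move_arm:
  series:
    - [0, 0.002, 0.03, -0.002]
    - [0, 0.002, 0.06, -0.002]
    - [0, 0.002, 0.09, -0.002]
    - [0, 0.002, 0.115, -0.002]
    - [0, 0.002, 0.125, -0.002]
    - [0, 0.002, 0.13, -0.002]
    - [0, 0.002, 0.134, -0.002]
    - [0, 0.002, 0.136, -0.002]
    - [0, 0.002, 0.136, -0.002]

```text
time: 38.3
ee_pos: [0.4611, 0.0167, 0.0477]
eef_rot: [0.654, 0.757, -0.0, 0.001]
ft_force: [-8.0, -1.5, 17.5]
width: 0.0156
```

Run:
```python
from h import *
st()
go(ch(-50,-62,47),8.25)
```

```text
t 38.3 p [0.4611 0.0167 0.0477] q [ 6.538e-01  7.566e-01 -1.000e-04  9.000e-04] j [ 0.369  0.205 -0.541  2.046  0.134  0.923 -0.098] F [-8.  -1.5 17.5] w 0.0156
jaw az now 8.34 shift [-0.0004 -0.0008  0.0007] roll 0.0015 (other -3.1401 ) tilt [ 0.0012 -0.0013 -1.    ]
```

Emit:
move_arm:
  series:
    - [0, 0, 0, 0]
    - [0, 0, 0, 0]
    - [0, 0, 0, 0]
    - [0, 0, 0, 0]
    - [0, 0, -0.04, 0]
    - [0, 0, -0.08, 0]
    - [0, 0, -0.12, 0]
    - [0, 0, -0.13, 0]
    - [0, 0, -0.13, 0]
  claw: -0.35

```text
time: 39.2
ee_pos: [0.4614, 0.0169, 0.177]
eef_rot: [0.654, 0.757, 0.001, 0.001]
ft_force: [-0.3, -0.3, -0.0]
width: 0.0283
```

Run:
```python
from h import *
st()
go([.604,-.147,.19],8.25)
```

```text
t 39.2 p [0.4614 0.0169 0.177 ] q [0.6537 0.7567 0.0009 0.0015] j [ 4.110e-01  3.300e-02 -5.510e-01  1.913e+00  2.000e-02  1.197e+00
 -1.000e-03] F [-0.3 -0.3 -0. ] w 0.0283
jaw az now 8.35 shift [-0.1829  0.1173 -0.0124] roll 0.0018 (other -3.1398 ) tilt [ 3.4e-03 -6.0e-04 -1.0e+00]
```

Emit:
move_arm:
  series:
    - [-0.04, 0.026, -0.012, 0.002]
    - [-0.08, 0.052, -0.012, 0.002]
    - [-0.12, 0.077, -0.012, 0.002]
    - [-0.15, 0.096, -0.012, 0.002]
    - [-0.183, 0.117, -0.012, 0.002]
    - [-0.183, 0.117, -0.012, 0.002]
    - [-0.183, 0.117, -0.012, 0.002]
    - [-0.183, 0.117, -0.012, 0.002]

```text
time: 40.0
ee_pos: [0.602, -0.1458, 0.1863]
eef_rot: [0.654, 0.757, -0.0, -0.001]
ft_force: [-0.6, 0.5, -0.4]
width: 0.0283
```

```bash
python3 m3.py t7
python3 - <<'E'
from h import *
go([.604,-.147,.041],8.25)
shot('wrist','w7')
E
```

```text
t 40.0 p [ 0.602  -0.1458  0.1863] q [ 6.539e-01  7.566e-01 -3.000e-04 -1.000e-03] j [ 0.493  0.375 -0.421  1.506  0.155  1.296  0.2  ] F [-0.6  0.5 -0.4] w 0.0283
body 289 [ 0.6011 -0.1411] [0.061 0.046] 25.9 px [354. 196.]
fin 64 [ 0.7252 -0.0198] [0.058 0.024] 77.6 chest mm [ 206.9 -135.6]
fin 31 [ 0.6027 -0.145 ] [0.016 0.01 ] 33.6 chest mm [  67.7 -242. ]
fin 160 [0.5985 0.0985] [0.005 0.196] 9.0 chest mm [98.5 -0.3]
fin 194 [0.5594 0.1265] [0.018 0.08 ] 9.4 chest mm [63.8 33. ]
fin 186 [0.495  0.1187] [0.017 0.08 ] 9.5 chest mm [-1.1 34.5]
fin 105 [0.4607 0.0162] [0.016 0.048] 7.9 chest mm [-49.8 -62.1]
fin 179 [0.4322 0.1084] [0.017 0.079] 8.4 chest mm [-64.7  33.3]
fin 100 [0.3932 0.0767] [0.005 0.117] 8.2 chest mm [-107.8    7.6]
jaw az now 8.34 shift [-0.0016  0.0018  0.1458] roll 0.0016 (other -3.14 ) tilt [-1.1e-03  5.0e-04 -1.0e+00]
```

View pics/w7.png

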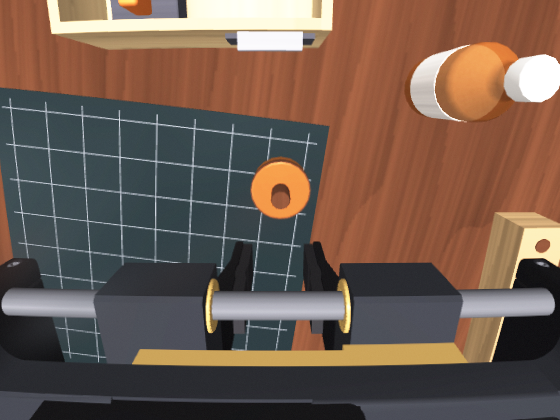

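View pics/t7.png

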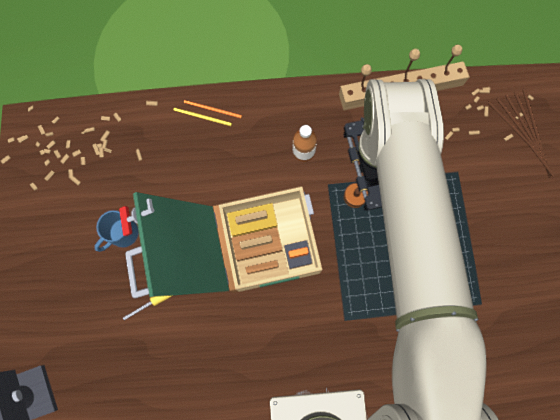

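Emit:
move_arm:
  series:
    - [-0.002, 0.002, 0.04, 0]
    - [-0.002, 0.002, 0.08, 0]
    - [-0.002, 0.002, 0.12, 0]
    - [-0.002, 0.002, 0.14, 0]
    - [-0.002, 0.002, 0.146, 0]
    - [-0.002, 0.002, 0.146, 0]

```text
time: 40.7
ee_pos: [0.6047, -0.1482, 0.0416]
eef_rot: [0.654, 0.756, -0.0, -0.0]
ft_force: [0.2, 0.4, 0.3]
width: 0.028
```

Emit:
move_arm:
  series:
    - [0, 0, 0, 0]
    - [0, 0, 0, 0]
    - [0, 0, 0, 0]
    - [0, 0, 0, 0]
    - [0, 0, 0, 0]
  claw: -1

```text
time: 41.2
ee_pos: [0.6059, -0.1489, 0.0432]
eef_rot: [0.654, 0.756, 0.0, 0.001]
ft_force: [-1.8, 1.4, 7.4]
width: 0.0174
```

Emit:
move_arm:
  series:
    - [0, 0, -0.04, 0]
    - [0, 0, -0.08, 0]
    - [0, 0, -0.12, 0]
    - [0, 0, -0.14, 0]
    - [0, 0, -0.14, 0]

```text
time: 41.7
ee_pos: [0.6067, -0.149, 0.1856]
eef_rot: [0.654, 0.756, 0.001, 0.003]
ft_force: [0.1, 1.1, -1.5]
width: 0.0173
```

Run:
```python
from h import *
st()
go(ch(45,-62,180),8.25)
```

```text
t 41.7 p [ 0.6067 -0.149   0.1856] q [0.6545 0.7561 0.0014 0.0029] j [ 0.494  0.38  -0.42   1.501  0.159  1.288  0.2  ] F [ 0.1  1.1 -1.5] w 0.0173
jaw az now 8.24 shift [ 0.1845 -0.0262  0.0049] roll -0.0001 (other 3.1415 ) tilt [ 0.0062 -0.0017 -1.    ]
```

Emit:
move_arm:
  series:
    - [0.04, -0.006, 0, 0]
    - [0.08, -0.011, 0, 0]
    - [0.12, -0.017, 0, 0]
    - [0.15, -0.021, 0, 0]
    - [0.184, -0.026, 0, 0]
    - [0.184, -0.026, 0, 0]
    - [0.184, -0.026, 0, 0]
    - [0.184, -0.026, 0, 0]

```text
time: 42.5
ee_pos: [0.5527, 0.0284, 0.1807]
eef_rot: [0.655, 0.756, -0.001, -0.0]
ft_force: [-0.6, -0.6, -1.9]
width: 0.0174
```

Run:
```python
from h import *
st()
go(ch(45,-62,48),8.25)
```

```text
t 42.5 p [0.5527 0.0284 0.1807] q [ 6.549e-01  7.557e-01 -5.000e-04 -2.000e-04] j [ 0.321  0.247 -0.525  1.686  0.13   1.244 -0.09 ] F [-0.6 -0.6 -1.9] w 0.0174
jaw az now 8.18 shift [0.0012 0.0021 0.1327] roll -0.0013 (other 3.1403 ) tilt [-1.e-03 -5.e-04 -1.e+00]
```

Emit:
move_arm:
  series:
    - [0, 0.002, 0.03, -0.001]
    - [0, 0.002, 0.06, -0.001]
    - [0, 0.002, 0.09, -0.001]
    - [0, 0.002, 0.115, -0.001]
    - [0, 0.002, 0.125, -0.001]
    - [0, 0.002, 0.13, -0.001]
    - [0, 0.002, 0.134, -0.001]
    - [0, 0.002, 0.136, -0.001]
    - [0, 0.002, 0.136, -0.001]

```text
time: 43.4
ee_pos: [0.5556, 0.0296, 0.0481]
eef_rot: [0.654, 0.756, 0.0, 0.001]
ft_force: [-8.5, -1.8, 15.6]
width: 0.0174
```

Emit:
move_arm:
  series:
    - [0, 0, 0, 0]
    - [0, 0, 0, 0]
    - [0, 0, 0, 0]
    - [0, 0, 0, 0]
    - [0, 0, -0.04, 0]
    - [0, 0, -0.08, 0]
    - [0, 0, -0.12, 0]
    - [0, 0, -0.16, 0]
    - [0, 0, -0.2, 0]
    - [0, 0, -0.22, 0]
    - [0, 0, -0.22, 0]
  claw: -0.4

```text
time: 44.5
ee_pos: [0.5562, 0.0302, 0.269]
eef_rot: [0.654, 0.756, 0.002, 0.002]
ft_force: [0.1, 0.0, -0.3]
width: 0.026
```

Run:
```python
from h import *
st();shot('wrist','w8');shot('scene','s8')
```

```text
t 44.5 p [0.5562 0.0302 0.269 ] q [0.654  0.7565 0.0018 0.0021] j [ 0.327  0.197 -0.533  1.554  0.102  1.412 -0.068] F [ 0.1  0.  -0.3] w 0.026
```

View pics/w8.png

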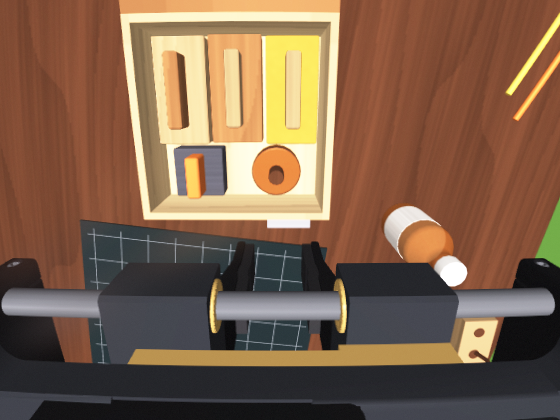

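View pics/s8.png

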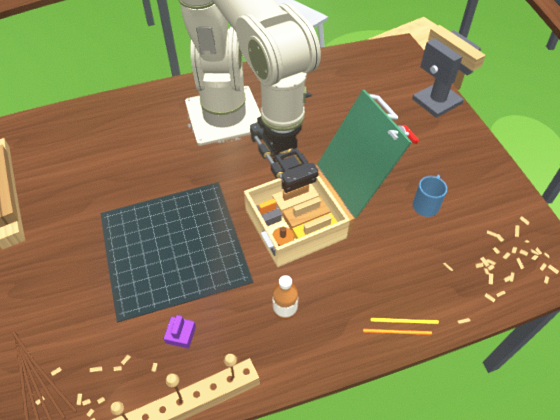

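Run:
```python
from h import *
z=load('t7');W=world(z);H=W[...,2];c,s=np.cos(YAW),np.sin(YAW)
x=(c*(W[...,0]-CH[0])+s*(W[...,1]-CH[1]))*1e3;y=(-s*(W[...,0]-CH[0])+c*(W[...,1]-CH[1]))*1e3
m=(z['d']>0)&(H>.2)&(H<.4)&(x>-110)&(x<15)&(y>262)
hsv=cv2.cvtColor(z['p'],cv2.COLOR_RGB2HSV)
m&=hsv[...,1]<60
core=m&(x>-80)&(x<-20)
for q in (m,core): print(q.sum(),[np.round(np.percentile(v[q],[2,50,98]),1) for v in (x,y,H*1e3)])
print(ch(-50,285,285))
st();go(ch(-50,285,390),-81.75)
```

```text
370 [array([-95.3, -49. ,  -3.1]), array([263.4, 281.5, 290.1]), array([284.5, 290.4, 302.2])]
190 [array([-78.7, -50.1, -21.4]), array([278.6, 283.5, 290.4]), array([284.2, 289.4, 294.1])]
[0.41062203 0.35957601 0.285     ]
t 44.6 p [0.5548 0.0299 0.2652] q [ 6.540e-01  7.565e-01 -1.000e-04  1.000e-04] j [ 0.327  0.2   -0.533  1.56   0.103  1.41  -0.068] F [-0.   0.7 -0.9] w 0.0259
jaw az now 8.31 shift [ 0.3471 -0.095  -0.1249] roll -1.5698 (other 1.5718 ) tilt [ 1.e-04 -2.e-04 -1.e+00]
```

Emit:
move_arm:
  series:
    - [0, 0, -0.04, 0.1]
    - [0, 0, -0.08, 0.24]
    - [0.02, -0.005, -0.115, 0.38]
    - [0.05, -0.014, -0.125, 0.52]
    - [0.09, -0.025, -0.125, 0.66]
    - [0.13, -0.036, -0.125, 0.8]
    - [0.17, -0.046, -0.125, 0.94]
    - [0.21, -0.057, -0.125, 1.08]
    - [0.25, -0.068, -0.125, 1.22]
    - [0.29, -0.08, -0.125, 1.36]
    - [0.33, -0.09, -0.125, 1.5]
    - [0.347, -0.095, -0.125, 1.572]
    - [0.347, -0.095, -0.125, 1.572]
    - [0.347, -0.095, -0.125, 1.572]
    - [0.347, -0.095, -0.125, 1.572]
    - [0.347, -0.095, -0.125, 1.572]
  claw: -0.42

```text
time: 46.2
ee_pos: [0.4115, 0.3584, 0.3902]
eef_rot: [0.997, 0.071, -0.0, 0.0]
ft_force: [-0.2, -0.7, 0.4]
width: 0.0255
```

```bash
python3 m3.py t9
python3 - <<'E'
from h import *
go(ch(-50,285,273),-81.75)
shot('wrist','w9')
z=load('t9');W=world(z);H=W[...,2];c,s=np.cos(YAW),np.sin(YAW)
x=(c*(W[...,0]-CH[0])+s*(W[...,1]-CH[1]))*1e3;y=(-s*(W[...,0]-CH[0])+c*(W[...,1]-CH[1]))*1e3
for n,a,b in [('b1',-64,33),('b3',-1,34),('b2',64,33),('hone',-50,-62),('pot',45,-62)]:
    hx=50 if n[0]=='b' else 20
    m=(abs(y-b)<hx)&(abs(x-a)<24)&(z['d']>0)&(abs(x-a)>11); print(n,np.round(np.percentile(H[m]*1e3,[5,50,95]),1))
E
```

```text
t 46.2 p [0.4115 0.3584 0.3902] q [ 9.975e-01  7.110e-02 -1.000e-04  3.000e-04] j [-0.211  0.183 -0.694  1.336  0.117  1.664 -2.314] F [-0.2 -0.7  0.4] w 0.0255
fin 100 [ 0.7321 -0.2875] [0.017 0.046] 59.6 chest mm [ 175.3 -401.5]
fin 67 [ 0.7256 -0.0189] [0.058 0.023] 74.4 chest mm [ 207.4 -134.7]
fin 155 [0.5989 0.0983] [0.006 0.196] 9.3 chest mm [98.8 -0.6]
fin 185 [0.559  0.1264] [0.017 0.08 ] 7.4 chest mm [63.4 32.9]
fin 39 [0.5538 0.0317] [0.015 0.016] 85.7 chest mm [ 44.7 -60. ]
fin 194 [0.4951 0.1188] [0.017 0.08 ] 9.0 chest mm [-0.9 34.6]
fin 116 [0.4606 0.0163] [0.017 0.048] 9.1 chest mm [-49.8 -61.9]
fin 175 [0.4323 0.1084] [0.016 0.079] 8.1 chest mm [-64.6  33.3]
fin 92 [0.3946 0.0677] [0.005 0.098] 8.0 chest mm [-107.8   -1.5]
jaw az now -81.84 shift [-0.0006 -0.0012  0.1173] roll -0.0015 (other 3.1401 ) tilt [-0.e+00 -5.e-04 -1.e+00]
b1 [36.1 39.7 43.8]
b3 [36.3 39.8 44.3]
b2 [36.  39.9 43.3]
hone [36.3 39.8 44. ]
pot [34.5 39.7 43.8]
```

View pics/w9.png

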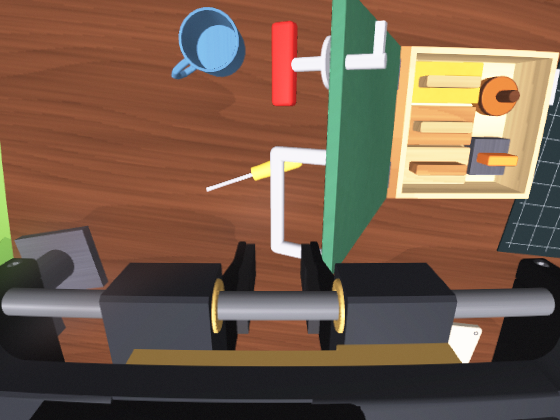

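View pics/t9.png

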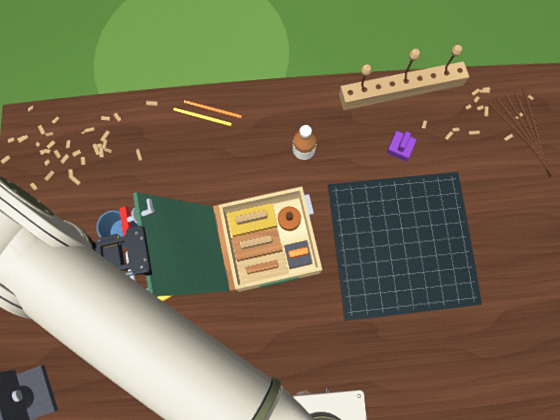

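Emit:
move_arm:
  series:
    - [-0.001, -0.001, 0.03, 0]
    - [-0.001, -0.001, 0.06, 0]
    - [-0.001, -0.001, 0.09, 0]
    - [-0.001, -0.001, 0.11, 0]
    - [-0.001, -0.001, 0.116, 0]
    - [-0.001, -0.001, 0.116, 0]
    - [-0.001, -0.001, 0.116, 0]

```text
time: 47.0
ee_pos: [0.41, 0.3606, 0.2758]
eef_rot: [0.997, 0.072, 0.001, -0.0]
ft_force: [0.1, -0.2, -0.1]
width: 0.0254
```

Emit:
move_arm:
  series:
    - [0, 0, 0, 0]
    - [0, 0, 0, 0]
    - [0, 0, 0, 0]
    - [0, 0, 0, 0]
    - [0, 0, 0, 0]
  claw: -1
  newtons: 18

```text
time: 47.5
ee_pos: [0.4101, 0.359, 0.2752]
eef_rot: [0.997, 0.071, 0.0, 0.001]
ft_force: [-1.4, -6.2, 6.2]
width: 0.0111
```

Run:
```python
from arc import *
s=st();p=np.array(s['ee_pos']);c,ss=np.cos(YAW),np.sin(YAW);d=p[:2]-CH
print('own',(c*d[0]+ss*d[1])*1e3,(-ss*d[0]+c*d[1])*1e3)
arc(2.04,1.2,18,-1);arc(1.2,.4,18,-1);arc(.4,0,14,-1)
```

```text
t 47.5 p [0.4101 0.359  0.2752] q [9.975e-01 7.110e-02 3.000e-04 1.100e-03] j [-0.197  0.194 -0.693  1.562  0.127  1.432 -2.326] F [-1.4 -6.2  6.2] w 0.0111
own -50.604357320227564 284.55499382997687
[0, 0.010, -0.007, 0], [0, 0.019, -0.014, 0], [0, 0.029, -0.021, 0], [0, 0.040, -0.027, 0], [0, 0.051, -0.032, 0], [0, 0.062, -0.037, 0], [0, 0.073, -0.042, 0], [0, 0.084, -0.046, 0], [0, 0.096, -0.049, 0], [0, 0.107, -0.052, 0], [0, 0.119, -0.054, 0], [0, 0.131, -0.056, 0], [0, 0.143, -0.057, 0], [0, 0.155, -0.058, 0], [0, 0.167, -0.058, 0], [0, 0.179, -0.058, 0], [0, 0.191, -0.056, 0], [0, 0.203, -0.055, 0], 
[0, 0.011, 0.002, 0], [0, 0.022, 0.005, 0], [0, 0.034, 0.008, 0], [0, 0.044, 0.011, 0], [0, 0.055, 0.015, 0], [0, 0.066, 0.020, 0], [0, 0.076, 0.024, 0], [0, 0.086, 0.030, 0], [0, 0.096, 0.036, 0], [0, 0.106, 0.042, 0], [0, 0.115, 0.049, 0], [0, 0.124, 0.056, 0], [0, 0.133, 0.063, 0], [0, 0.141, 0.071, 0], [0, 0.149, 0.079, 0], [0, 0.157, 0.088, 0], [0, 0.164, 0.097, 0], [0, 0.171, 0.106, 0], 
[0, 0.004, 0.006, 0], [0, 0.008, 0.012, 0], [0, 0.012, 0.019, 0], [0, 0.016, 0.025, 0], [0, 0.019, 0.032, 0], [0, 0.022, 0.038, 0], [0, 0.025, 0.045, 0], [0, 0.028, 0.052, 0], [0, 0.031, 0.058, 0], [0, 0.033, 0.065, 0], [0, 0.036, 0.072, 0], [0, 0.038, 0.079, 0], [0, 0.040, 0.087, 0], [0, 0.041, 0.094, 0],
```

Emit:
move_arm:
  series:
    - [0, 0.01, -0.007, 0]
    - [0, 0.019, -0.014, 0]
    - [0, 0.029, -0.021, 0]
    - [0, 0.04, -0.027, 0]
    - [0, 0.051, -0.032, 0]
    - [0, 0.062, -0.037, 0]
    - [0, 0.073, -0.042, 0]
    - [0, 0.084, -0.046, 0]
    - [0, 0.096, -0.049, 0]
    - [0, 0.107, -0.052, 0]
    - [0, 0.119, -0.054, 0]
    - [0, 0.131, -0.056, 0]
    - [0, 0.143, -0.057, 0]
    - [0, 0.155, -0.058, 0]
    - [0, 0.167, -0.058, 0]
    - [0, 0.179, -0.058, 0]
    - [0, 0.191, -0.056, 0]
    - [0, 0.203, -0.055, 0]

```text
time: 49.3
ee_pos: [0.4385, 0.1581, 0.3294]
eef_rot: [0.997, 0.072, -0.0, 0.0]
ft_force: [1.1, 0.0, 2.1]
width: 0.011
```

Run:
```python
from h import *
st()
```

```text
t 49.3 p [0.4385 0.1581 0.3294] q [ 9.974e-01  7.160e-02 -3.000e-04  3.000e-04] j [ 0.084 -0.035 -0.507  1.654 -0.017  1.519 -1.85 ] F [1.1 0.  2.1] w 0.011
```

Emit:
move_arm:
  series:
    - [0, 0.011, 0.002, 0]
    - [0, 0.022, 0.005, 0]
    - [0, 0.034, 0.008, 0]
    - [0, 0.044, 0.011, 0]
    - [0, 0.055, 0.015, 0]
    - [0, 0.066, 0.02, 0]
    - [0, 0.076, 0.024, 0]
    - [0, 0.086, 0.03, 0]
    - [0, 0.096, 0.036, 0]
    - [0, 0.106, 0.042, 0]
    - [0, 0.115, 0.049, 0]
    - [0, 0.124, 0.056, 0]
    - [0, 0.133, 0.063, 0]
    - [0, 0.141, 0.071, 0]
    - [0, 0.149, 0.079, 0]
    - [0, 0.157, 0.088, 0]
    - [0, 0.164, 0.097, 0]
    - [0, 0.171, 0.106, 0]

```text
time: 51.1
ee_pos: [0.4629, -0.0109, 0.2225]
eef_rot: [0.997, 0.072, -0.0, 0.0]
ft_force: [-3.1, -3.1, -2.3]
width: 0.011
```

Run:
```python
from h import *
st();go(ch(-50,-132,128))
```

```text
t 51.1 p [ 0.4629 -0.0109  0.2225] q [ 9.974e-01  7.160e-02 -5.000e-04  2.000e-04] j [ 0.252 -0.009 -0.323  1.853 -0.002  1.298 -1.498] F [-3.1 -3.1 -2.3] w 0.011
jaw az now -81.79 shift [0.0016 0.0428 0.0945] roll 0 (other 0.0 ) tilt [-9.e-04 -6.e-04 -1.e+00]
```

Emit:
move_arm:
  series:
    - [0, 0.004, 0.006, 0]
    - [0, 0.008, 0.012, 0]
    - [0, 0.012, 0.019, 0]
    - [0, 0.016, 0.025, 0]
    - [0, 0.019, 0.032, 0]
    - [0, 0.022, 0.038, 0]
    - [0, 0.025, 0.045, 0]
    - [0, 0.028, 0.052, 0]
    - [0, 0.031, 0.058, 0]
    - [0, 0.033, 0.065, 0]
    - [0, 0.036, 0.072, 0]
    - [0, 0.038, 0.079, 0]
    - [0, 0.04, 0.087, 0]
    - [0, 0.041, 0.093, 0]
    - [0, 0.042, 0.094, 0]
    - [0, 0.042, 0.094, 0]

```text
time: 52.7
ee_pos: [0.4689, -0.0527, 0.1288]
eef_rot: [0.997, 0.071, -0.0, 0.001]
ft_force: [-2.7, -5.2, -3.0]
width: 0.0113
```

Run:
```python
from h import *
st();go(ch(-50,-132,128))
```

```text
t 52.7 p [ 0.4689 -0.0527  0.1288] q [ 9.975e-01  7.140e-02 -3.000e-04  5.000e-04] j [ 0.289  0.092 -0.286  1.957  0.03   1.097 -1.438] F [-2.7 -5.2 -3. ] w 0.0113
jaw az now -81.82 shift [0.0015 0.0006 0.0008] roll 0 (other 0.0 ) tilt [-6.0e-04 -1.1e-03 -1.0e+00]
```

Emit:
move_arm:
  series:
    - [0, 0, 0.002, 0]
    - [0, 0, 0.003, 0]
    - [0, 0, 0.003, 0]

```text
time: 53.0
ee_pos: [0.469, -0.0533, 0.126]
eef_rot: [0.997, 0.071, -0.0, 0.001]
ft_force: [-1.9, -8.4, -1.4]
width: 0.0115
```

Emit:
move_arm:
  series:
    - [0, 0, 0, 0]
    - [0, 0, 0, 0]
    - [0, 0, 0, 0]
    - [0, 0, 0, 0]
    - [0, 0, -0.04, 0]
    - [0, 0, -0.08, 0]
    - [0, 0, -0.1, 0]
    - [0, 0, -0.1, 0]
  claw: -0.2

```text
time: 53.8
ee_pos: [0.471, -0.0511, 0.2299]
eef_rot: [0.997, 0.072, 0.003, 0.0]
ft_force: [-0.1, -0.6, -0.7]
width: 0.0349
```

Run:
```python
from h import *
st();go(ch(60.5,-131,228),-81.75)
shot('wrist','w10');shot('top','t10')
z=load('t10');W=world(z);c,s=np.cos(YAW),np.sin(YAW)
x=(c*(W[...,0]-CH[0])+s*(W[...,1]-CH[1]))*1e3;y=(-s*(W[...,0]-CH[0])+c*(W[...,1]-CH[1]))*1e3
H=W[...,2]*1e3
m=(z['d']>0)&(abs(x)<100)&(y>-90)&(y<60)&(H>60)&(H<130);A=np.c_[x[m],y[m],np.ones(m.sum())]
k=np.linalg.lstsq(A,H[m],rcond=None)[0];print('lid plane',k)
```

```text
t 53.8 p [ 0.471  -0.0511  0.2299] q [9.974e-01 7.210e-02 3.000e-03 5.000e-04] j [ 0.295  0.004 -0.282  1.825  0.002  1.307 -1.415] F [-0.1 -0.6 -0.7] w 0.0349
jaw az now -81.73 shift [0.1097 0.001  0.0025] roll 0.0003 (other -3.1413 ) tilt [ 6.e-03 -5.e-04 -1.e+00]
lid plane [7.12376634e-04 1.02296639e-03 9.63726657e+01]
```

View pics/w10.png

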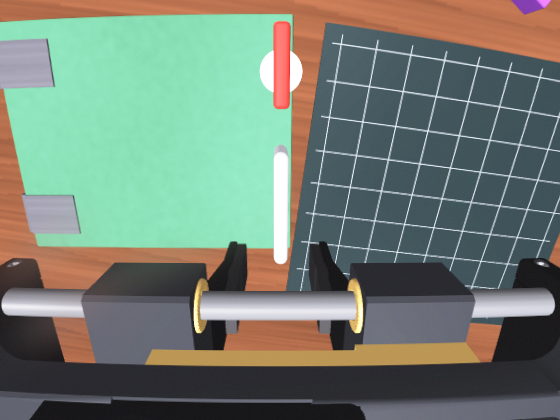

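Emit:
move_arm:
  series:
    - [0.04, 0.001, 0, 0]
    - [0.08, 0.001, 0, 0]
    - [0.11, 0.001, 0, 0]
    - [0.11, 0.001, 0, 0]
    - [0.11, 0.001, 0, 0]
    - [0.11, 0.001, 0.04, 0]
    - [0.11, 0.001, 0.08, 0]
    - [0.11, 0.001, 0.106, 0]
    - [0.11, 0.001, 0.106, 0]
    - [0.11, 0.001, 0.106, 0]

```text
time: 54.9
ee_pos: [0.5777, -0.0368, 0.1213]
eef_rot: [0.997, 0.072, -0.0, 0.0]
ft_force: [-0.0, -0.5, 1.4]
width: 0.0347
```

Emit:
move_arm:
  series:
    - [0, 0, 0, 0]
    - [0, 0, 0, 0]
    - [0, 0, 0, 0]
    - [0, 0, 0, 0]
    - [0, 0, 0, 0]
  claw: -1
  newtons: 25

```text
time: 55.4
ee_pos: [0.5789, -0.038, 0.1215]
eef_rot: [0.997, 0.071, 0.001, 0.001]
ft_force: [-0.4, -3.8, 5.2]
width: 0.0119
```

Run:
```python
from h import *
s=st();go(s['ee_pos'],8.25)
```

```text
t 55.4 p [ 0.5789 -0.038   0.1215] q [9.975e-01 7.120e-02 9.000e-04 9.000e-04] j [ 0.23   0.326 -0.293  1.697  0.104  1.132 -1.52 ] F [-0.4 -3.8  5.2] w 0.0119
jaw az now -81.83 shift [0. 0. 0.] roll 1.5694 (other -1.5722 ) tilt [ 0.0019 -0.0017 -1.    ]
```

Emit:
move_arm:
  series:
    - [0, 0, 0, -0.14]
    - [0, 0, 0, -0.28]
    - [0, 0, 0, -0.42]
    - [0, 0, 0, -0.56]
    - [0, 0, 0, -0.7]
    - [0, 0, 0, -0.84]
    - [0, 0, 0, -0.98]
    - [0, 0, 0, -1.12]
    - [0, 0, 0, -1.26]
    - [0, 0, 0, -1.4]
    - [0, 0, 0, -1.54]
    - [0, 0, 0, -1.57]
    - [0, 0, 0, -1.57]
    - [0, 0, 0, -1.57]
    - [0, 0, 0, -1.57]

```text
time: 56.9
ee_pos: [0.5798, -0.0389, 0.1215]
eef_rot: [0.656, 0.755, 0.0, 0.002]
ft_force: [5.9, -8.0, 1.6]
width: 0.012
```

Run:
```python
from h import *
s=st();go(s['ee_pos'],8.25)
```

```text
t 56.9 p [ 0.5798 -0.0389  0.1215] q [6.555e-01 7.552e-01 4.000e-04 2.200e-03] j [ 0.42   0.359 -0.524  1.686  0.197  1.145 -0.016] F [ 5.9 -8.   1.6] w 0.012
jaw az now 8.08 shift [0. 0. 0.] roll -0.003 (other 3.1386 ) tilt [ 0.0039 -0.0024 -1.    ]
```

Emit:
move_arm:
  series:
    - [0, 0, 0, 0]
    - [0, 0, 0, 0]
    - [0, 0, 0, 0]
    - [0, 0, 0, 0]
    - [0, 0, -0.04, 0]
    - [0, 0, -0.08, 0]
    - [0, 0, -0.12, 0]
    - [-0.04, 0, -0.16, 0]
    - [-0.08, 0, -0.2, 0]
    - [-0.12, 0, -0.22, 0]
    - [-0.15, 0, -0.22, 0]
    - [-0.15, 0, -0.22, 0]
    - [-0.15, 0, -0.22, 0]
  claw: -0.2

```text
time: 58.2
ee_pos: [0.5994, -0.1854, 0.3399]
eef_rot: [0.655, 0.755, -0.0, -0.001]
ft_force: [0.7, 1.7, 0.7]
width: 0.0347
```

Run:
```python
from h import *
st();shot('wrist','w11');shot('top','t11');shot('scene','s11')
z=load('t11');W=world(z);c,s=np.cos(YAW),np.sin(YAW)
x=(c*(W[...,0]-CH[0])+s*(W[...,1]-CH[1]))*1e3;y=(-s*(W[...,0]-CH[0])+c*(W[...,1]-CH[1]))*1e3
H=W[...,2]*1e3
m=(z['d']>0)&(abs(x)<100)&(y>-90)&(y<60)&(H>60)&(H<130);A=np.c_[x[m],y[m],np.ones(m.sum())]
print('lid plane',np.linalg.lstsq(A,H[m],rcond=None)[0])
z=load('w11');W=world(z);hsv=cv2.cvtColor(z['p'],cv2.COLOR_RGB2HSV)
m=(z['d']>0)&(W[...,2]>.12)&(W[...,2]<.16)&(hsv[...,1]>180)&((hsv[...,0]<8)|(hsv[...,0]>172))
print(m.sum(),cv2.minAreaRect(W[m][:,:2].astype(np.float32)))
```

```text
t 58.2 p [ 0.5994 -0.1854  0.3399] q [ 6.553e-01  7.554e-01 -0.000e+00 -5.000e-04] j [ 0.559  0.345 -0.458  1.228  0.149  1.602  0.271] F [0.7 1.7 0.7] w 0.0347
lid plane [-2.11316278e-04  5.06727108e-04  9.63577903e+01]
21 ((0.5841813087463379, -0.06645635515451431), (0.010383413173258305, 0.0025980034843087196), 13.064043045043945)
```

View pics/w11.png

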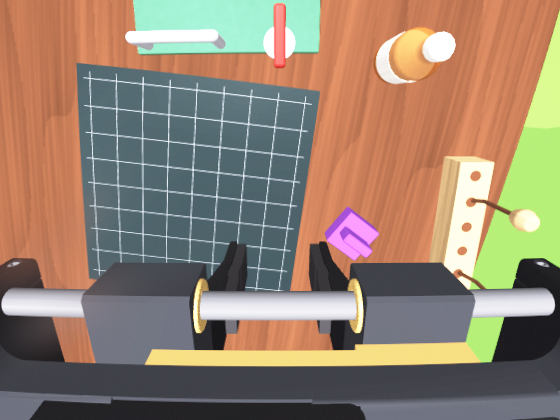

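View pics/s11.png

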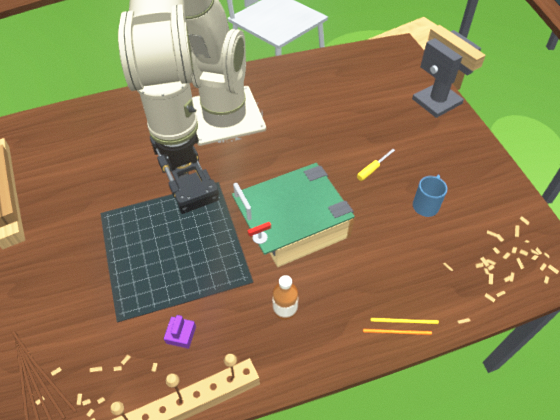

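Run:
```python
from h import *
print(r.close_job())
```

```text
the job is handed in; nothing more can be done
None
```

The job is done and handed in at about 58 s. I turned the key a quarter turn and swung the lid fully open. I packed all five items that were present: the three sanding blocks, the honing block and the amber wax pot (the aluminium pot was absent). Then I lowered the lid by its bar and turned the key back.

**Before closing:** the body tops of all five items read about 40 mm high, which means flat on the box floor. Their fins and the pot's knob were within about 2 mm of where I meant to put them.

**At the end:** the lid measured level, at 96.4 mm and with a slope under 0.001. The wrist picture showed the key along the box's own y, which is locked. The mug, oil bottle and yellow-handled tool looked where they had started; I judged this by eye in the scene picture and did not measure it. The arm had nothing in its grip and was clear of everything.

One attempt to measure the key's angle from wrist depth had too few valid pixels to use. The locked reading therefore rests on the picture and on the gripper turning back 1.57 rad. No other check failed or disagreed.

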